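# Rack the wet chisels and start the drying air

### The arm

A 7-joint arm with a two-finger parallel gripper is mounted at the origin on the work surface. World frame = base frame: x ahead of the robot, y to its left, z up, the work surface at z = 0. Lengths are in m, angles in rad, forces in N, time in s.
With the tool pointing down it reaches from about 0.425 to 0.925 m from the base axis. Payload 6.8 kg.
Tool frame: the origin (TCP) lies on the mounting face of the last link; the fingertips stand 173 mm ahead of it and the grasp point (between the pads) lies 155 mm ahead of it; y points along the fingers, x is the direction in which the jaws open and shut, and the axes are right-handed (so a half turn about y gives the same grasp; the last joint's range is limited). The gripper opens to 85 mm and grips with 20 to 120 N. Pads are 22 mm wide; open, the fingers measure 114 mm over their backs; the gripper's body (76 mm by 85 mm) begins 54 mm behind the grasp point. The pads swing forward as they close: fully open they stand 13 mm farther back than shut.
Start: joints at [0.994, 0.477, 0.022, 1.555, -0.011, 1.109, -0.083], TCP at [0.305, -0.602, 0.405] pointing down, gripper open.
Joint ranges: [-2.96, 2.96], [-0.34, 2.1], [-1.41, 1.46], [0.24, 2.44], [-1.37, 4.51], [0.17, 1.92], [-2.96, 2.96]. Speed limits (rad/s): [2.39, 2.39, 3.14, 3.14, 3.14, 3.14, 3.14].

### API

Orientations are given as a rotation vector (axis times angle).
In Python, from bench import r gives the robot as it stands.
- The arm moves only by the tool step_arm, never from a script. Its arguments are lists of equal length, an entry for each row: "xyz": the shift along the tool's x, y, z scaled (see below), a list of three; "rotation": the turn, a rotation vector about the tool's x, y, z scaled (see below), a list of three. A call has 1 to 20 rows; each row is the pose to reach, as a shift and turn from the pose measured when the call began, along the tool's axes at that moment; what a row does not reach only later rows make up. The controller multiplies each number of a shift by 30 cm and each number of a turn by 90 degrees. A row lasts 1/8 s, in which the tool goes at most 62.5 mm and 10.7 degrees, less where a joint would pass 70% of its speed; a pose out of reach is approached as far as the arm can. A call with a number of a shift or a turn outside -1 to 1 is refused whole. A call with a gripper value outside its range is refused whole. "grip" is the closure, from 0 (fully open) to 1 (shut), set as the call begins (left out, the last holds). The fingers move at their own pace and stop on an object; "force" is the grip in N (left out, the last holds). Time passes only in rows, so rows that repeat a pose let the fingers close. It gives the time, the measured TCP pose, the force and the opening at its end, in the units of the state.
- r.get_obs(): the state, without advancing time (a new reading comes with each control period).
- r.grab_frame(name): name is "scene" or "top"; returns a dict with "pixels" (420x560x3 uint8, red, green, blue), "fx", "fy", "cx", "cy" (pixels), "position" and "attitude" of the camera in the world. Camera axes: x right, y down, z forward; pixel columns grow to the right and rows downward; lengths in m; the calibration is good to about 2 mm. A picture is of the moment at which its call begins. There is no depth.
- r.hand_in(): hands the job in, once; it reports no verdict.
The state is a dict: "clock": time; "joints": joint angles; "qvel": joint speeds; "tau": joint torques, N m; "tcp_pos": TCP position; "orientation": TCP orientation; "contact_force": force on the tool from outside, world axes, zero at the start; "moment": the same for the moment, N m; "grip_width": finger opening in m.
Only numpy, scipy, OpenCV 4.12 (cv2) and the standard library are available. Lean on these libraries where they do the work, as an engineer would, in place of code of your own. Each camera call takes 0.05 s, during which the arm holds its last target.

### The job

Seat every chisel from the plywood board in a notch pair of its own on the drying rack, handle lying down in both notches and blade towards the splash guard. Then take the bent rod from its stand and, reaching over the guard, use it - never your fingers, nor the arm - to push the air-gate lever behind the guard fully to the left, to its stop; finally lay the rod back in its stand as you found it. Leave the other things on the bench as they are.

Things in the scene. Friction and masses are not known exactly. Their poses are not given: they have to be found in the camera images.
- station: fixed drying station; origin on the bench under its rack's centre, x away from the robot, y to the left. Rack: base 150 x 260 x 12 mm; two wooden comb bars along y at x = -44 and +44 mm, each 12 mm thick (76 mm gap between them for fingers), each with four 32 mm wide notches, in pairs one behind the other (see slots), floors 50 mm, prong tops 70 mm above the bench
- guard_top (a point): middle of the splash guard's top edge: upright clear panel 300 mm wide along station y, 8 mm thick, at station x = 170 mm, top 130 mm above the bench. Behind it an open-topped control slot 62 mm wide (station x = 174 to 236 mm, floor at 28 mm height), then a blower box 90 mm deep, 70 mm high
- gate (a joint): position of the air-gate lever, a slide along the station's +y (left): starts at 0 to 0.015 m (shut), 0.080 m = stop at the far left (open). Stays where it is left; needs about 1 N to move
- gate_lever (a point): middle of the lever's upright black post, 18 mm in diameter, top about 103 mm above the bench, this point 69 mm above it, at station x = 205 mm, station y = -40 mm + gate
- stand_seat (a point): where the middle of the rod's handle lies when it is in its stand, 150 mm above the bench, over the middle of the stand
- stand: fixed wooden rod stand; origin at the centre of its underside, x along the rod towards its bent end. Base 200 x 70 x 12 mm; two forks at x = -78 and +78 mm, 10 mm thick along x: flat seats 16 mm wide, 146 mm above the bench, under the rod's 8 mm bar, with prongs leaning outwards to 46 mm apart at 175 mm height
- rod_grip (a point): middle of the bent rod's handle, a square wooden bar 110 mm long (x, towards the bent end), 24 x 24 mm, z up; in the stand at the start. A steel bar 8 mm thick runs along its axis from x = -104 to +200 mm, and there turns straight down for 130 mm. 0.18 kg, balance point about 30 mm ahead of this point
- rod_tip (a point): lower end of the rod's down-turned leg: 200 mm ahead of and 130 mm below the middle of the handle
- board: fixed plywood offcut, 350 x 240 x 6 mm, origin at the centre of its underside, on which the chisels lie at first
- slot0 (a point): where the middle of a seated chisel handle lies in notch pair 0 (pair 0 at the right, -y; then every 56 mm to the left), 62 mm above the bench, half-way between the two comb bars; its x is the direction in which the blade must point, y across the notch
- slot1 (a point): where the middle of a seated chisel handle lies in notch pair 1 (pair 0 at the right, -y; then every 56 mm to the left), 62 mm above the bench, half-way between the two comb bars; its x is the direction in which the blade must point, y across the notch
- slot2 (a point): where the middle of a seated chisel handle lies in notch pair 2 (pair 0 at the right, -y; then every 56 mm to the left), 62 mm above the bench, half-way between the two comb bars; its x is the direction in which the blade must point, y across the notch
- slot3 (a point): where the middle of a seated chisel handle lies in notch pair 3 (pair 0 at the right, -y; then every 56 mm to the left), 62 mm above the bench, half-way between the two comb bars; its x is the direction in which the blade must point, y across the notch
- chisel0_mid (a point): chisel with a 10 mm wide blade (may be absent): middle of its wooden handle, a rounded square bar 116 mm long and 24 x 24 mm; x points to the blade, whose end is 141 mm ahead of this point; 0.10 to 0.17 kg, balance point about 30 mm ahead of this point. Any notch pair will do
- chisel1_mid (a point): chisel with a 14 mm wide blade (may be absent): middle of its wooden handle, a rounded square bar 116 mm long and 24 x 24 mm; x points to the blade, whose end is 141 mm ahead of this point; 0.10 to 0.17 kg, balance point about 30 mm ahead of this point. Any notch pair will do
- chisel2_mid (a point): chisel with a 18 mm wide blade (may be absent): middle of its wooden handle, a rounded square bar 116 mm long and 24 x 24 mm; x points to the blade, whose end is 141 mm ahead of this point; 0.10 to 0.17 kg, balance point about 30 mm ahead of this point. Any notch pair will do
- chisel3_mid (a point): chisel with a 22 mm wide blade (may be absent): middle of its wooden handle, a rounded square bar 116 mm long and 24 x 24 mm; x points to the blade, whose end is 141 mm ahead of this point; 0.10 to 0.17 kg, balance point about 30 mm ahead of this point. Any notch pair will do
- glue: glue bottle, 68 mm wide, 200 mm high, a bystander to be left alone; origin at the centre of its underside
- cup: paper cup, 80 mm wide, 95 mm high, a bystander to be left alone; origin at the centre of its underside
- case: plastic case 110 x 160 x 50 mm, a bystander to be left alone; origin at the centre of its underside
- stone: water stone on its base, 200 x 70 x 36 mm, a bystander to be left alone; origin at the centre of its underside
- pencil: flat carpenter's pencil 170 x 14 x 8 mm, a bystander to be left alone; origin at the centre of its underside
- cork_block: cork sanding block 110 x 60 x 35 mm, a bystander to be left alone; origin at the centre of its underside
Not all that is in view belongs to the job. There is more than one size of the stand; the job needs the larger.

How it is judged:
On the way, in this order (a step that is already met when the one before it is completed fails the run):
1. every chisel that is there lies seated in a notch pair, blade towards the guard (((horizontal distance between chisel0_mid and slot0 below 0.02 m and z of chisel0_mid in the frame of slot0 between -0.006 and 0.006 m) or (horizontal distance between chisel0_mid and slot1 below 0.02 m and z of chisel0_mid in the frame of slot1 between -0.006 and 0.006 m) or (horizontal distance between chisel0_mid and slot2 below 0.02 m and z of chisel0_mid in the frame of slot2 between -0.006 and 0.006 m) or (horizontal distance between chisel0_mid and slot3 below 0.02 m and z of chisel0_mid in the frame of slot3 between -0.006 and 0.006 m)) and angle between the x axis of each of chisel0_mid, chisel1_mid, chisel2_mid, chisel3_mid and the x axis of station, either way round below 0.12 rad and x of gate_lever in the frame of chisel0_mid above 0 m and ((horizontal distance between chisel1_mid and slot0 below 0.02 m and z of chisel1_mid in the frame of slot0 between -0.006 and 0.006 m) or (horizontal distance between chisel1_mid and slot1 below 0.02 m and z of chisel1_mid in the frame of slot1 between -0.006 and 0.006 m) or (horizontal distance between chisel1_mid and slot2 below 0.02 m and z of chisel1_mid in the frame of slot2 between -0.006 and 0.006 m) or (horizontal distance between chisel1_mid and slot3 below 0.02 m and z of chisel1_mid in the frame of slot3 between -0.006 and 0.006 m)) and x of gate_lever in the frame of chisel1_mid above 0 m and ((horizontal distance between chisel2_mid and slot0 below 0.02 m and z of chisel2_mid in the frame of slot0 between -0.006 and 0.006 m) or (horizontal distance between chisel2_mid and slot1 below 0.02 m and z of chisel2_mid in the frame of slot1 between -0.006 and 0.006 m) or (horizontal distance between chisel2_mid and slot2 below 0.02 m and z of chisel2_mid in the frame of slot2 between -0.006 and 0.006 m) or (horizontal distance between chisel2_mid and slot3 below 0.02 m and z of chisel2_mid in the frame of slot3 between -0.006 and 0.006 m)) and x of gate_lever in the frame of chisel2_mid above 0 m and ((horizontal distance between chisel3_mid and slot0 below 0.02 m and z of chisel3_mid in the frame of slot0 between -0.006 and 0.006 m) or (horizontal distance between chisel3_mid and slot1 below 0.02 m and z of chisel3_mid in the frame of slot1 between -0.006 and 0.006 m) or (horizontal distance between chisel3_mid and slot2 below 0.02 m and z of chisel3_mid in the frame of slot2 between -0.006 and 0.006 m) or (horizontal distance between chisel3_mid and slot3 below 0.02 m and z of chisel3_mid in the frame of slot3 between -0.006 and 0.006 m)) and x of gate_lever in the frame of chisel3_mid above 0 m), for 0.2 s.
2. the gate lever is pushed open to its stop with the rod's leg (value of joint gate above 0.07 m and horizontal distance between rod_tip and gate_lever below 0.04 m), for 0.1 s.
3. the rod lies back in its stand, let go (distance between rod_grip and stand_seat below 0.022 m and z of rod_grip in the frame of stand_seat between -0.006 and 0.008 m and angle between the x axis of rod_grip and the x axis of stand, either way round below 0.12 rad and x of rod_tip in the frame of stand above 0.1 m and angle between rod_grip's own z axis and vertical below 0.35 rad and contact force between the fingers and rod below 0.5 N), for 0.2 s.
At the end, for the whole second after the job is handed in: Each chisel in its notch pair, blade to the guard (handle within 20 mm of the slot point, 6 mm in height, 0.12 rad); gate past 70 of 80 mm; rod in both forks, bent end as at first (within 22 mm, 8 mm up, 6 mm down, 0.12 rad, leg within 0.35 rad of plumb); all released and at rest (all of step 1 and all of step 3 and contact force between the fingers and chisel0 below 0.5 N and linear speed of each of chisel0, chisel1, chisel2, chisel3, rod below 0.03 m/s and contact force between the fingers and chisel1 below 0.5 N and contact force between the fingers and chisel2 below 0.5 N and contact force between the fingers and chisel3 below 0.5 N and value of joint gate above 0.07 m); the robot touches nothing.
It fails at once if the fingers or the arm touch the gate lever (contact force between any of the fingers, the arm and gate above 0.5 N).
It fails at once if a bystander is knocked over or moved more than 5 cm (distance of any of glue, cup, case, stone, pencil, cork_block from where it was at the start of the episode above 0.05 m or angle between any of glue, cup, case, stone, pencil, cork_block's own z axis and vertical above 0.5 rad).
Of chisel0, chisel1, chisel2, chisel3 only 3 to 4 are there at a start; the rules pass over those that are not, and their reading is None.
At some moment in a run one of chisel0, chisel1, chisel2, chisel3 may be knocked a few centimetres aside while the robot is not near it.
It also fails if it takes over 208 s, if anything falls off the work surface, if the arm or the gripper's body presses on something with over 40 N, if the wrist force passes 120 N, or if a joint passes its speed limit or range.

## Working session

There is one attempt and no reset: what is moved stays moved. The work goes in short steps, Python scripts to look and compute and a tool call to move; the robot and the scene stay as the last step left them, time stands still between calls to the robot, and variables do not carry over. Pictures are saved under pics/ and viewed, and the job is handed in when it is done.

Besides the shell and the picture viewer there is one more tool, called after ">>>" as a command line: name --argument value ..., lists and objects as JSON in quotes. step_arm: Moves the arm, as the interface text tells. Its arguments: {"type":"object","properties":{"xyz":{"type":"array"},"rotation":{"type":"array"},"grip":{"type":"number"},"force":{"type":"number"}},"required":["xyz","rotation"]}

```bash
ls; mkdir -p pics
python3 - <<'E'
from bench import r
import cv2
o=r.get_obs(); print(o)
for n in("scene","top"):
    f=r.grab_frame(n); cv2.imwrite(f"pics/{n}0.png",f["pixels"][:,:,::-1]); print({k:v for k,v in f.items() if k!="pixels"})
E
```

```text
pics
{'clock': 0.0, 'joints': array([ 0.99388366,  0.47778366,  0.02235396,  1.5564322 , -0.01149378,
        1.10930126, -0.08310568]), 'qvel': array([-2.62852246e-03,  1.50563468e-04,  2.93007749e-03, -8.13084571e-05,
        1.20988525e-03, -9.16724532e-04,  1.88695753e-03]), 'tau': array([ 1.45983438e-03, -5.96441031e+01,  1.60862993e+00, -2.81194228e+01,
        1.25808595e-02,  9.37874982e-03,  1.21972380e-05]), 'tcp_pos': array([ 0.30486144, -0.60192904,  0.40374487]), 'orientation': array([-1.39440611,  0.85853591, -0.85591422]), 'contact_force': array([-0.26365443,  0.00114658,  0.68264909]), 'moment': array([-0.00315845,  0.00353635,  0.01364539]), 'grip_width': 0.08546482010175596}
{'fx': 461.1955066800209, 'fy': 461.1955066800209, 'cx': 288.09573636810865, 'cy': 211.1318829959989, 'position': array([ 1.473132  , -0.25412797,  1.60467858]), 'attitude': array([-2.08946209, -1.59859175,  0.48576717])}
{'fx': 530.1492094549077, 'fy': 530.1492094549077, 'cx': 272.93815183919435, 'cy': 217.832069782516, 'position': array([ 0.12510517, -0.0019137 ,  1.80495757]), 'attitude': array([-2.17019718,  2.01740974, -0.23472084])}
```

View pics/scene0.png

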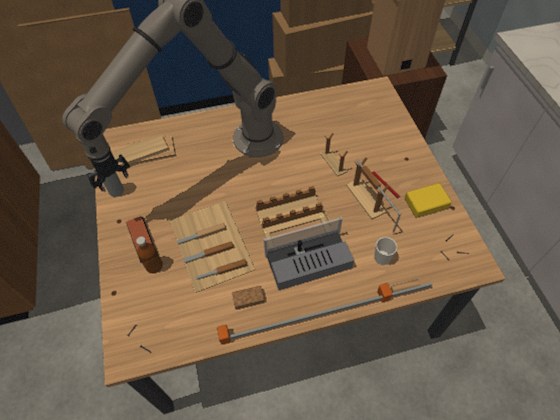

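View pics/top0.png

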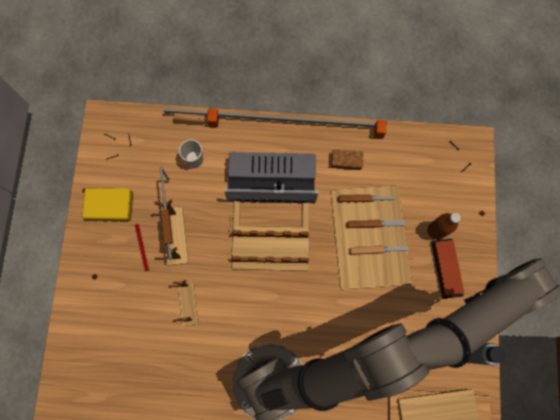

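```bash
cat > h.py <<'E'
import numpy as np,cv2
from scipy.spatial.transform import Rotation as R
from bench import r
def frame(n): return r.grab_frame(n)
def proj(f,P):
    P=np.atleast_2d(P); A=R.from_rotvec(f["attitude"]).as_matrix()
    c=(P-f["position"])@A
    return np.c_[f["fx"]*c[:,0]/c[:,2]+f["cx"],f["fy"]*c[:,1]/c[:,2]+f["cy"]]
def ray(f,uv):
    A=R.from_rotvec(f["attitude"]).as_matrix()
    d=A@np.array([(uv[0]-f["cx"])/f["fx"],(uv[1]-f["cy"])/f["fy"],1]); return f["position"],d/np.linalg.norm(d)
def atz(f,uv,z):
    p,d=ray(f,uv); return p+d*(z-p[2])/d[2]
def tri(f1,uv1,f2,uv2):
    p,d=ray(f1,uv1);q,e=ray(f2,uv2)
    M=np.c_[d,-e]; s=np.linalg.lstsq(M,q-p,rcond=None)[0]
    a=p+d*s[0];b=q+e*s[1]; return (a+b)/2,np.linalg.norm(a-b)
import pickle
def crop(f,x0,y0,x1,y1,name,k=None):
    k=k or min(800/(x1-x0),600/(y1-y0)); im=f["pixels"][y0:y1,x0:x1,::-1]
    im=cv2.resize(im,None,fx=k,fy=k,interpolation=cv2.INTER_CUBIC)
    step=10 if k>3 else 20
    for x in range((x0//step+1)*step,x1,step):
        cv2.putText(im,str(x),(int((x-x0)*k)-10,10),0,.35,(0,0,255),1);cv2.line(im,(int((x-x0)*k),12),(int((x-x0)*k),18),(0,0,255),1)
    for y in range((y0//step+1)*step,y1,step):
        cv2.putText(im,str(y),(0,int((y-y0)*k)+4),0,.35,(0,0,255),1);cv2.line(im,(24,int((y-y0)*k)),(30,int((y-y0)*k)),(0,0,255),1)
    cv2.imwrite("pics/"+name+".png",im)
E
python3 - <<'E'
from h import *
np.set_printoptions(precision=4,suppress=True)
o=r.get_obs();print(R.from_rotvec(o["orientation"]).as_matrix())
for n in("scene","top"):
    f=frame(n); pickle.dump(f,open(n+"0.pkl","wb")); print(R.from_rotvec(f["attitude"]).as_matrix())
E
```

```text
[[ 0.4518 -0.0009  0.8921]
 [-0.8921  0.0014  0.4518]
 [-0.0017 -1.     -0.0001]]
[[ 0.2616  0.8019 -0.5371]
 [ 0.9652 -0.2173  0.1457]
 [ 0.0001 -0.5565 -0.8308]]
[[ 0.0729 -0.9707  0.2288]
 [-0.9973 -0.0709  0.0166]
 [ 0.0002 -0.2294 -0.9733]]
```

Run:
```python
from h import *
f=pickle.load(open("scene0.pkl","rb"));t=pickle.load(open("top0.pkl","rb"))
crop(f,150,180,290,285,"a1");crop(t,320,170,440,300,"a2");crop(f,100,130,200,190,"a3");crop(t,150,90,400,170,"a4")
crop(f,240,180,370,290,"a5");crop(t,215,140,330,280,"a6")
```

```text
(no output)
```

View pics/a1.png

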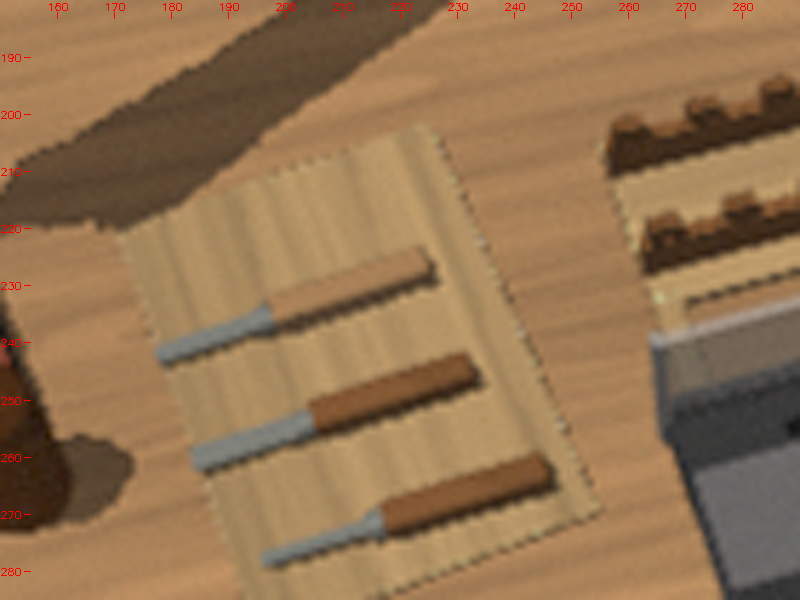

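View pics/a2.png

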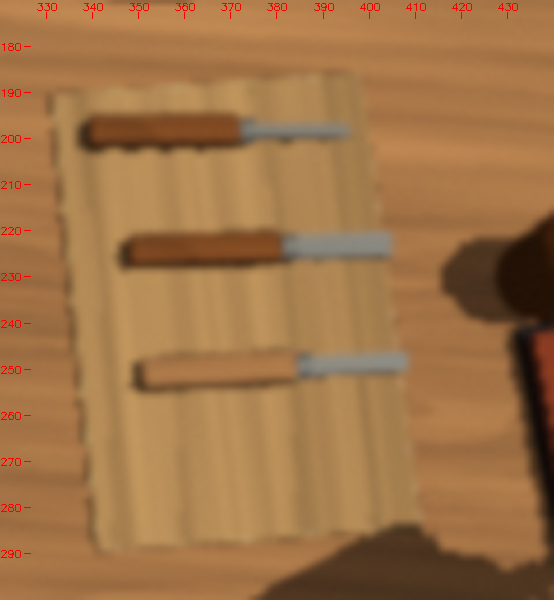

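View pics/a3.png

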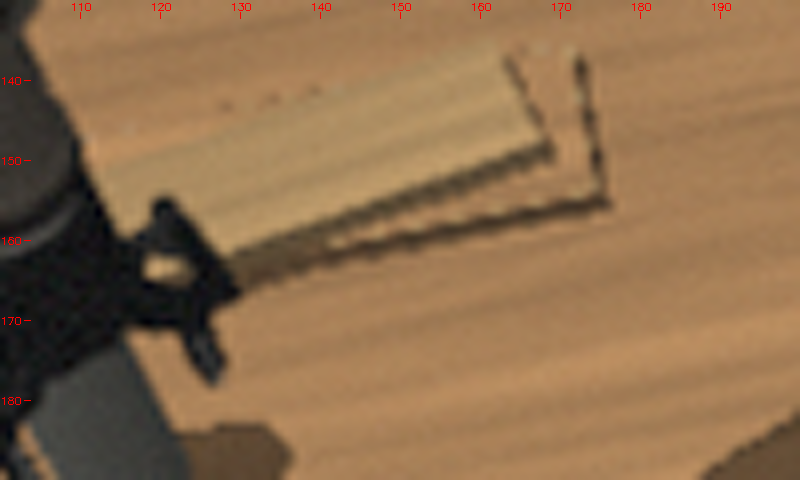

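View pics/a5.png

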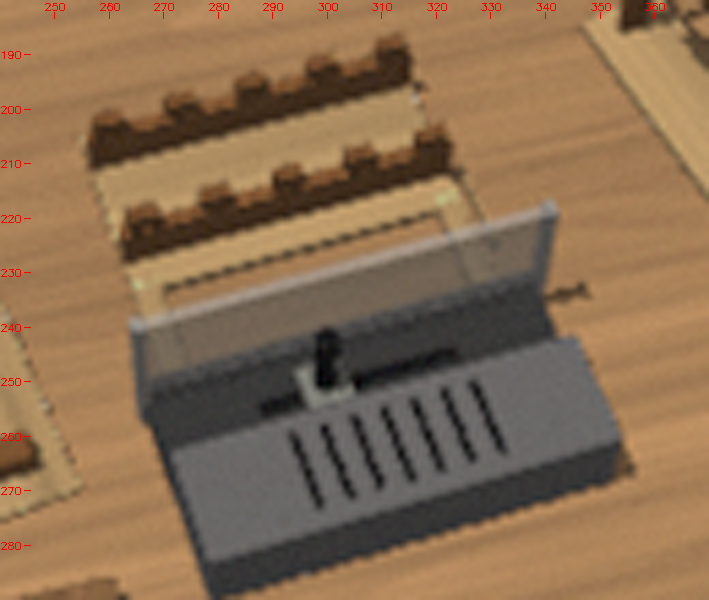

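View pics/a6.png

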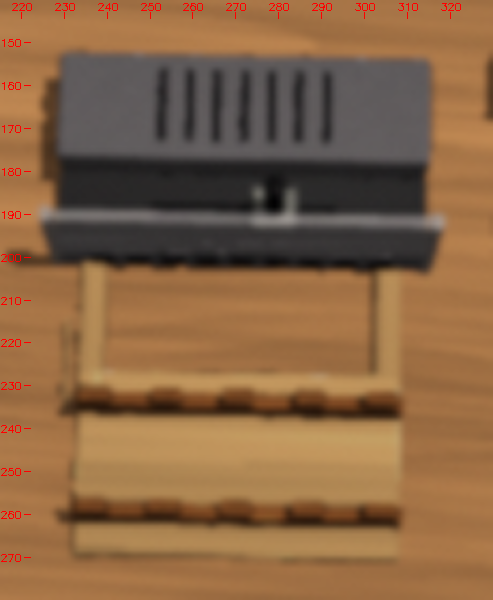

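Run:
```python
from h import *
from scipy.optimize import least_squares
np.set_printoptions(precision=4,suppress=True)
f=pickle.load(open("scene0.pkl","rb"));t=pickle.load(open("top0.pkl","rb"))
def T(a,b,n): print(n,*tri(f,a,t,b))
T((264.5,239),(318,191.5),"guard -y");T((341.5,217.5),(225,189),"guard +y")
T((210,261.5),(314.5,178),"box near -y");T((204+10,282.5),(315.5,153.5),"boxfar? -y")
T((346,242.5),(230,178),"box near");
# station fit
pts=[((170,-150,130),(264.5,239),(318,191.5)),((170,150,130),(341.5,217.5),(225,189)),
((-75,130,12),None,(231.5,269.5)),((-75,-130,12),None,(307.5,269.5)),
((-38,-130,12),(256.5,210.5),None),((50,-130,12),(262.5,227.5),None),((-38,130,12),(315,195.5),None),((50,130,12),(323,211.5),None)]
def world(p,P):
    c,s=np.cos(p[2]),np.sin(p[2]); P=np.array(P)/1000
    return np.array([p[0]+c*P[0]-s*P[1],p[1]+s*P[0]+c*P[1],P[2]])
def res(p):
    o=[]
    for P,a,b in pts:
        W=world(p,P)
        if a is not None:o+=list(proj(f,W)[0]-a)
        if b is not None:o+=list(proj(t,W)[0]-b)
    return o
s=least_squares(res,[.5,0,0],loss='soft_l1');print(s.x);print(np.array(s.fun) .reshape(-1,2))
def chk(p,im,fr,name):pass
# slots + gate readout
for i in range(4):print("slot",i,world(s.x,(0,-84+56*i,62)))
for fr,n in((f,"scene"),(t,"top")):
    for P in [(-44,y,70) for y in(-112,-56,0,56,112)]+[(44,y,70) for y in(-112,-56,0,56,112)]: print(n,P,proj(fr,world(s.x,P))[0])
    for y in(-40,-25): print(n,"lever",y,proj(fr,world(s.x,(205,y,103)))[0])
```

```text
guard -y [ 0.6178 -0.1134  0.1322] 0.0020206047516967457
guard +y [0.6036 0.1913 0.1341] 0.0017554105164782135
box near -y [ 0.6631 -0.2115  0.1333] 0.2219100376984737
boxfar? -y [ 0.7483 -0.211   0.1353] 0.22384757325037408
box near [0.6688 0.1913 0.0523] 0.010164121582046532
[0.4401 0.0308 0.0507]
[[ 0.5153  0.064 ]
 [-1.2678  0.1491]
 [-0.9646  0.4592]
 [ 0.4505  0.6941]
 [-0.2283 -0.6248]
 [ 0.3041  1.0707]
 [ 0.1118  0.5188]
 [ 0.0577  0.6525]
 [ 0.4295 -0.2226]
 [-0.3346  0.1267]]
slot 0 [ 0.4443 -0.0531  0.062 ]
slot 1 [0.4415 0.0028 0.062 ]
slot 2 [0.4387 0.0587 0.062 ]
slot 3 [0.4358 0.1147 0.062 ]
scene (-44, -112, 70) [259.661  200.7723]
scene (-44, -56, 70) [272.8322 197.2957]
scene (-44, 0, 70) [285.8689 193.8546]
scene (-44, 56, 70) [298.7732 190.4484]
scene (-44, 112, 70) [311.5471 187.0766]
scene (44, -112, 70) [265.8207 218.0377]
scene (44, -56, 70) [279.293  214.3822]
scene (44, 0, 70) [292.6243 210.7649]
scene (44, 56, 70) [305.8168 207.1854]
scene (44, 112, 70) [318.8726 203.6428]
scene lever -40 [296.1167 242.5176]
scene lever -25 [299.9035 241.4411]
top (-44, -112, 70) [303.5469 258.7718]
top (-44, -56, 70) [286.5904 258.398 ]
top (-44, 0, 70) [269.6394 258.0243]
top (-44, 56, 70) [252.6937 257.6507]
top (-44, 112, 70) [235.7533 257.2773]
top (44, -112, 70) [303.7834 232.669 ]
top (44, -56, 70) [287.0202 232.3035]
top (44, 0, 70) [270.2622 231.9381]
top (44, 56, 70) [253.5094 231.5729]
top (44, 112, 70) [236.7619 231.2078]
top lever -40 [283.2759 183.134 ]
top lever -25 [278.7992 183.0385]
```

Run:
```python
from h import *
f=pickle.load(open("scene0.pkl","rb"));t=pickle.load(open("top0.pkl","rb"))
crop(f,172,220,252,280,"b1");crop(t,330,190,410,260,"b2")
```

```text
(no output)
```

View pics/b1.png

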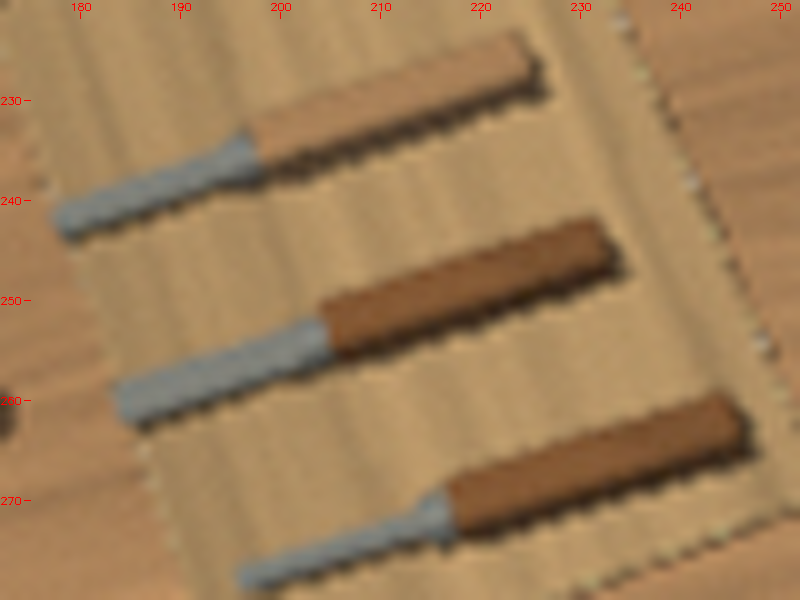

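View pics/b2.png

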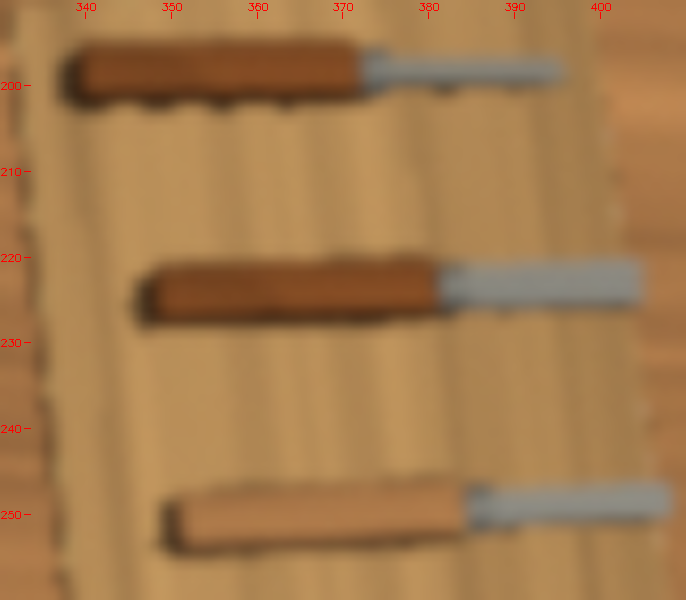

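Run:
```python
from h import *
np.set_printoptions(precision=4,suppress=True)
f=pickle.load(open("scene0.pkl","rb"));t=pickle.load(open("top0.pkl","rb"))
D={"A":[((245.3,261.7),(339.5,198.4)),((217,270.8),(371.8,198)),((196.2,278),(395.7,198.3))],
"B":[((232.5,244.3),(349,224.3)),((204.8,252.5),(381.2,223.4)),((184.5,260.5),(405,223))],
"C":[((224.5,226),(351,251)),((197.5,234),(384.5,249.5)),((178.3,242.5),(408.5,248.5))]}
for k,v in D.items():
    P=[]
    for a,b in v:
        p,e=tri(f,a,t,b);P.append(p);print(k,p,e)
    m=(P[0]+P[1])/2; d=P[2]-P[0]; print(k,"mid",m,"len",np.linalg.norm(P[1]-P[0]),np.linalg.norm(P[2]-m),"yaw",np.arctan2(d[1],d[0]))
```

```text
A [ 0.6314 -0.1974  0.0194] 0.0015178609106211865
A [ 0.6411 -0.3097  0.0193] 0.0017212039036879573
A [ 0.6476 -0.3926  0.0147] 0.0044870449862629185
A mid [ 0.6363 -0.2536  0.0194] len 0.11274135683266522 0.139544202080992 yaw -1.488113804207694
B [ 0.5418 -0.2321  0.0186] 0.00603523310529842
B [ 0.552  -0.3428  0.0224] 0.004598490606231943
B [ 0.5614 -0.4257  0.0144] 0.00615104669861234
B mid [ 0.5469 -0.2874  0.0205] len 0.111261772051253 0.1391377230726794 yaw -1.469961156139426
C [ 0.449  -0.2447  0.0169] 0.0022309604164864848
C [ 0.4615 -0.3567  0.0228] 0.0037806123648963293
C [ 0.4732 -0.439   0.012 ] 0.007376085922752425
C mid [ 0.4552 -0.3007  0.0199] len 0.1128382025836461 0.13965969217452798 yaw -1.4469722990709464
```

```bash
cat >> h.py <<'E'
def st(p,P):
    c,s=np.cos(p[2]),np.sin(p[2]); P=np.array(P)
    return np.array([p[0]+c*P[0]-s*P[1],p[1]+s*P[0]+c*P[1],P[2]])
def Rdown(yaw): # tool x at yaw, tool y down
    x=np.array([np.cos(yaw),np.sin(yaw),0]);y=np.array([0,0,-1.]);return np.c_[x,y,np.cross(x,y)]
def goto(G,yaw,say=True,L=.155,Rt=None):
    o=r.get_obs();R0=R.from_rotvec(o["orientation"]).as_matrix();Rt=Rdown(yaw) if Rt is None else Rt
    tcp=np.array(G)-L*Rt[:,1]
    x=R0.T@(tcp-o["tcp_pos"])/.3; w=R.from_matrix(R0.T@Rt).as_rotvec()/(np.pi/2)
    print("clock",round(o["clock"],2),"G now",np.round(o["tcp_pos"]+L*R0[:,1],4),"w",round(o["grip_width"],4),"F",np.round(o["contact_force"],1),"xyz",np.round(x,4),"rot",np.round(w,4),"rows>=",max(np.linalg.norm(x)*.3/.0625,np.linalg.norm(w)*90/10.7).__round__(1))
E
python3 - <<'E'
from h import *
np.set_printoptions(precision=4,suppress=True)
f=pickle.load(open("scene0.pkl","rb"));t=pickle.load(open("top0.pkl","rb"))
for n,a,b in [("A",((245.3+217)/2,(261.7+270.8)/2),((339.5+371.8)/2,198.2)),("B",((232.5+204.8)/2,(244.3+252.5)/2),((349+381.2)/2,223.85)),("C",(211,230),(367.75,250.25))]:
    print(n,atz(f,a,.03),atz(t,b,.03),atz(f,a,.018),atz(t,b,.018))
o=r.get_obs();print(o["clock"],o["grip_width"])
goto((.457,-.311,.16),.124)
E
```

```text
A [ 0.6421 -0.2531  0.03  ] [ 0.6331 -0.2529  0.03  ] [ 0.6358 -0.2531  0.018 ] [ 0.6365 -0.2546  0.018 ]
B [ 0.5531 -0.285   0.03  ] [ 0.5443 -0.2886  0.03  ] [ 0.5461 -0.2853  0.018 ] [ 0.5471 -0.2905  0.018 ]
C [ 0.4622 -0.2994  0.03  ] [ 0.4532 -0.3006  0.03  ] [ 0.4545 -0.2997  0.018 ] [ 0.4554 -0.3026  0.018 ]
0.2 0.0853394125479974
clock 0.2 G now [ 0.3048 -0.6019  0.2491] w 0.0853 F [-0.5 -1.  -0.9] xyz [-0.6361  0.2977  0.8907] rot [-0.0004 -0.7805 -0.0006] rows>= 6.6
```

>>> step_arm --xyz '[[-0.2,0.0,0.3],[-0.4,0.0,0.6],[-0.636,0.1,0.89],[-0.636,0.2,0.89],[-0.636,0.298,0.89],[-0.636,0.298,0.89],[-0.636,0.298,0.89],[-0.636,0.298,0.89],[-0.636,0.298,0.89],[-0.636,0.298,0.89]]' --rotation '[[0,-0.1,0],[0,-0.2,0],[0,-0.3,0],[0,-0.42,0],[0,-0.53,0],[0,-0.64,0],[0,-0.74,0],[0,-0.78,0],[0,-0.78,0],[0,-0.78,0]]' --grip 0 --force 60

```text
clock: 1.45
tcp_pos: [0.4568, -0.3112, 0.3149]
orientation: [-1.568, -0.095, 0.096]
contact_force: [0.4, 0.6, -0.6]
grip_width: 0.0855
```

Run:
```python
from h import *
f=frame("scene");t=frame("top");pickle.dump((f,t),open("c1.pkl","wb"))
crop(f,150,130,290,285,"c1");crop(t,320,180,440,300,"c2");goto((.457,-.311,.028),.124)
```

```text
clock 1.55 G now [ 0.4567 -0.3111  0.1599] w 0.0855 F [ 0.6 -0.1 -0.1] xyz [1.000e-03 4.398e-01 2.000e-04] rot [-0.0006 -0.0012 -0.0003] rows>= 2.1
```

View pics/c1.png

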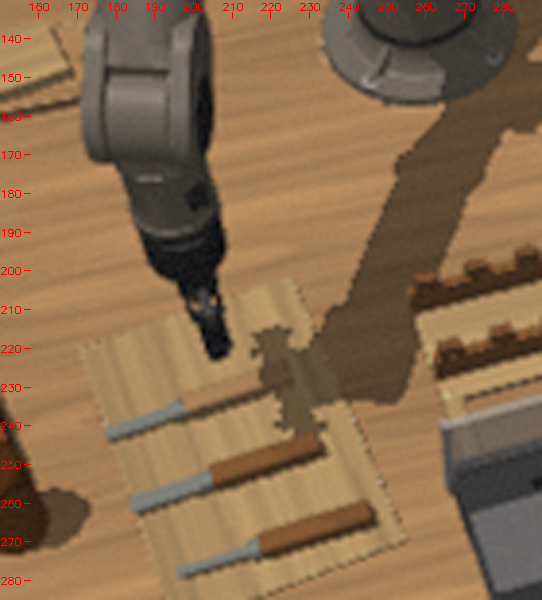

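View pics/c2.png

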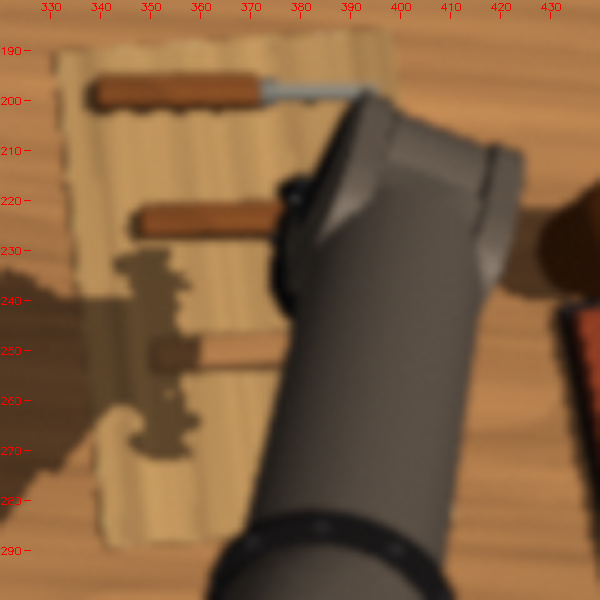

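>>> step_arm --xyz '[[0,0.15,0],[0,0.3,0],[0,0.39,0],[0,0.44,0],[0,0.44,0],[0,0.44,0]]' --rotation '[[0,0,0],[0,0,0],[0,0,0],[0,0,0],[0,0,0],[0,0,0]]'

```text
clock: 2.3
tcp_pos: [0.4573, -0.3114, 0.184]
orientation: [-1.569, -0.097, 0.095]
contact_force: [0.4, 0.1, -0.3]
grip_width: 0.0851
```

>>> step_arm --xyz '[[0,0,0],[0,0,0],[0,0,0],[0,0,0],[0,0,0],[0,0,0],[0,0,0],[0,0,0]]' --rotation '[[0,0,0],[0,0,0],[0,0,0],[0,0,0],[0,0,0],[0,0,0],[0,0,0],[0,0,0]]' --grip 1 --force 60

```text
clock: 3.3
tcp_pos: [0.4575, -0.3115, 0.1845]
orientation: [-1.569, -0.097, 0.095]
contact_force: [0.1, 1.1, 5.7]
grip_width: 0.0228
```

>>> step_arm --xyz '[[0,-0.15,0],[0,-0.35,0],[0,-0.5,0],[0,-0.5,0],[0,-0.5,0]]' --rotation '[[0,0,0],[0,0,0],[0,0,0],[0,0,0],[0,0,0]]'

```text
clock: 3.92
tcp_pos: [0.4567, -0.3112, 0.3337]
orientation: [-1.569, -0.096, 0.095]
contact_force: [-0.5, 0.1, -2.2]
grip_width: 0.0226
```

Run:
```python
from h import *
f=frame("scene");pickle.dump((f,),open("c2.pkl","wb"))
crop(f,150,130,290,285,"c3");
S=(.4401,.0308,.0507)
print(st(S,(.01,.084,.062)))
g=st(S,(.01,.084,.15));goto(g,.0507+np.pi/2)
```

```text
[0.44583017 0.11519885 0.062     ]
clock 3.98 G now [ 0.4564 -0.311   0.178 ] w 0.0225 F [ 0.6 -0.7 -0.8] xyz [0.1375 0.0946 1.4148] rot [-8.000e-04 -9.546e-01  0.000e+00] rows>= 8.0
```

View pics/c3.png

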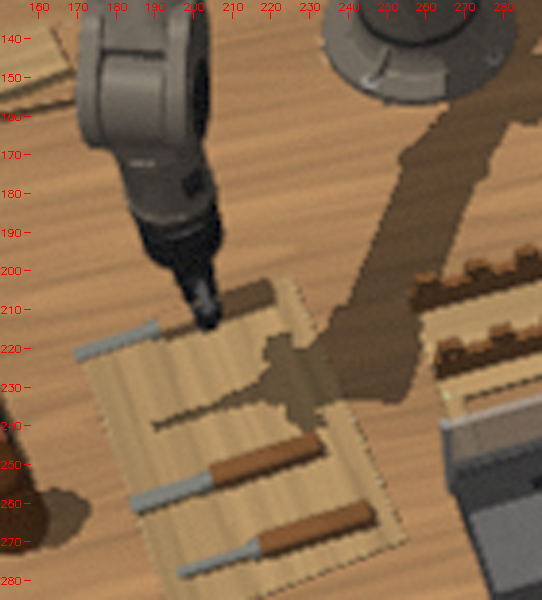

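>>> step_arm --xyz '[[0.02,0,0.2],[0.04,0,0.4],[0.06,0,0.6],[0.08,0,0.8],[0.1,0,0.95],[0.1,0,0.95],[0.1,0,0.95],[0.1,0,0.95],[0.1,0,0.95],[0.1,0,0.95],[0.1,0,0.95],[0.1,0,0.95]]' --rotation '[[0,0,0],[0,-0.1,0],[0,-0.2,0],[0,-0.3,0],[0,-0.4,0],[0,-0.5,0],[0,-0.6,0],[0,-0.7,0],[0,-0.8,0],[0,-0.9,0],[0,-0.954,0],[0,-0.954,0]]'

```text
clock: 5.48
tcp_pos: [0.4511, -0.0248, 0.3319]
orientation: [-1.182, -1.243, 1.245]
contact_force: [0.6, 0.5, -1.0]
grip_width: 0.0231
```

Run:
```python
from h import *
S=(.4401,.0308,.0507)
print(r.get_obs()["joints"])
g=st(S,(.01,.084,.12));goto(g,.0507+np.pi/2)
```

```text
[ 0.59734491  0.29672386 -0.77862249  2.10051785  0.27396666  0.84907226
  1.27642472]
clock 5.47 G now [ 0.4505 -0.0245  0.1769] w 0.0231 F [ 0.6  0.5 -1. ] xyz [ 0.4666  0.1906 -0.0059] rot [-0.0023 -0.0012  0.0012] rows>= 2.4
```

>>> step_arm --xyz '[[0.2,0,0],[0.38,0,-0.003],[0.467,0.08,-0.006],[0.467,0.19,-0.006],[0.467,0.19,-0.006],[0.467,0.19,-0.006],[0.467,0.19,-0.006]]' --rotation '[[0,0,0],[0,0,0],[0,0,0],[0,0,0],[0,0,0],[0,0,0],[0,0,0]]'

```text
clock: 6.35
tcp_pos: [0.4464, 0.1151, 0.2762]
orientation: [-1.184, -1.244, 1.243]
contact_force: [-0.5, 0.4, -1.0]
grip_width: 0.0227
```

Run:
```python
from h import *
S=(.4401,.0308,.0507)
f=frame("scene");t=frame("top");pickle.dump((f,t),open("c4.pkl","wb"))
crop(f,230,120,380,270,"c4");crop(t,200,180,320,300,"c5")
g=st(S,(.01,.084,.07));goto(g,.0507+np.pi/2)
g=st(S,(.01,.084,.062));goto(g,.0507+np.pi/2)
```

```text
clock 6.45 G now [0.446  0.1154 0.1211] w 0.0228 F [ 0.5  0.1 -0.9] xyz [0.0002 0.1702 0.0011] rot [-0.0012 -0.0019  0.0012] rows>= 0.8
clock 6.45 G now [0.446  0.1154 0.1211] w 0.0228 F [ 0.5  0.1 -0.9] xyz [1.000e-04 1.969e-01 1.100e-03] rot [-0.0012 -0.0019  0.0012] rows>= 0.9
```

View pics/c4.png

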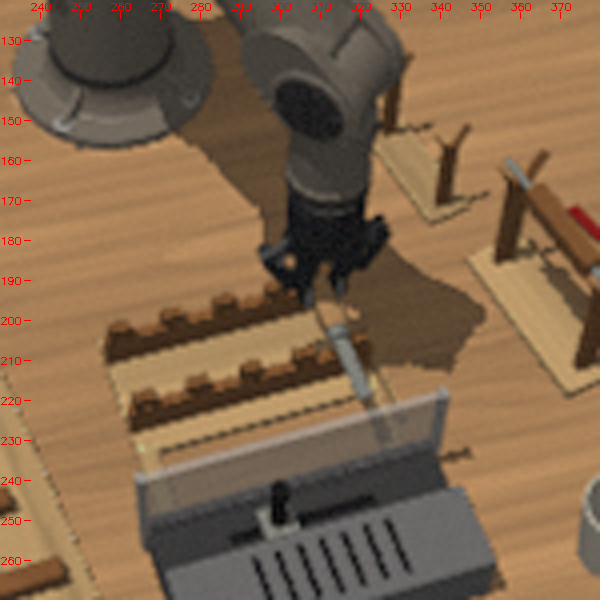

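View pics/c5.png

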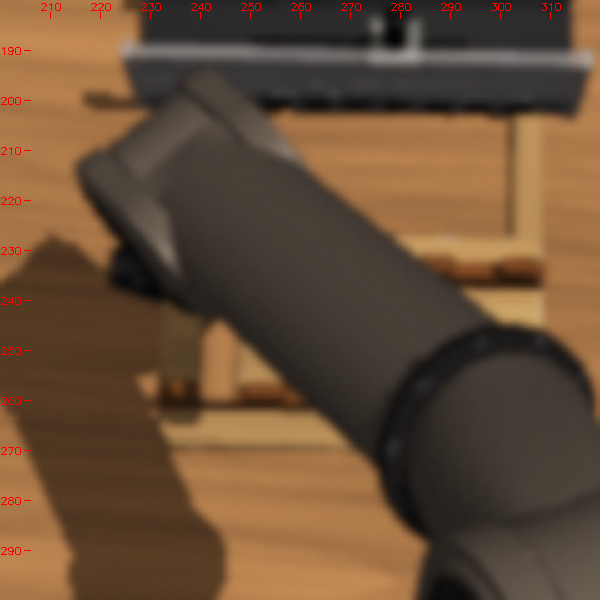

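>>> step_arm --xyz '[[0,0.04,0],[0,0.08,0],[0,0.12,0],[0,0.145,0],[0,0.155,0],[0,0.155,0]]' --rotation '[[0,0,0],[0,0,0],[0,0,0],[0,0,0],[0,0,0],[0,0,0]]'

```text
clock: 7.2
tcp_pos: [0.4462, 0.1153, 0.2294]
orientation: [-1.183, -1.244, 1.244]
contact_force: [0.5, -0.4, -0.4]
grip_width: 0.0224
```

Run:
```python
from h import *
S=(.4401,.0308,.0507)
goto(st(S,(.01,.084,.0725)),.0507+np.pi/2)
f=frame("scene");crop(f,270,150,350,230,"c6")
```

```text
clock 7.2 G now [0.4458 0.1156 0.0744] w 0.0224 F [ 0.5 -0.4 -0.4] xyz [-0.0002  0.0064  0.0012] rot [-0.0014 -0.0018  0.0013] rows>= 0.0
```

View pics/c6.png

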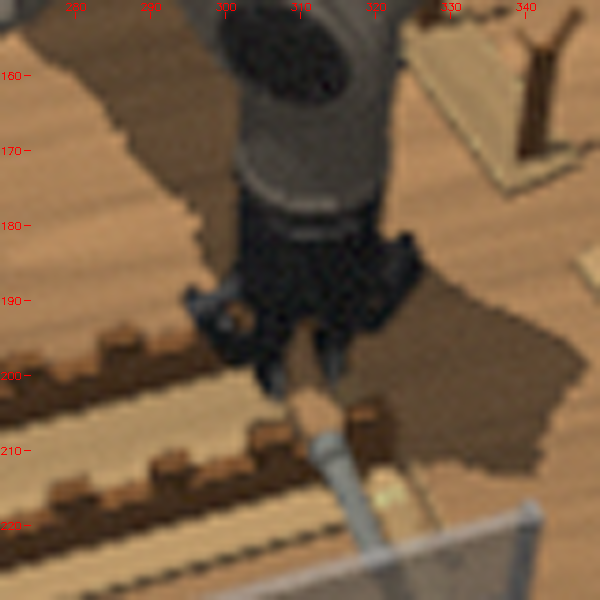

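>>> step_arm --xyz '[[0,0.005,0],[0,0.007,0],[0,0.007,0]]' --rotation '[[0,0,0],[0,0,0],[0,0,0]]'

```text
clock: 7.62
tcp_pos: [0.4464, 0.1155, 0.2285]
orientation: [-1.185, -1.244, 1.244]
contact_force: [-3.2, -1.5, 9.8]
grip_width: 0.0224
```

>>> step_arm --xyz '[[0,0,0],[0,0,0],[0,0,0],[0,0,0],[0,0,0]]' --rotation '[[0,0,0],[0,0,0],[0,0,0],[0,0,0],[0,0,0]]' --grip 0.45

```text
clock: 8.25
tcp_pos: [0.4464, 0.1155, 0.2284]
orientation: [-1.185, -1.244, 1.244]
contact_force: [-0.0, -0.7, -0.2]
grip_width: 0.0472
```

>>> step_arm --xyz '[[0,-0.1,0],[0,-0.25,0],[0,-0.4,0],[0,-0.4,0]]' --rotation '[[0,0,0],[0,0,0],[0,0,0],[0,0,0]]'

```text
clock: 8.75
tcp_pos: [0.4476, 0.116, 0.3514]
orientation: [-1.189, -1.249, 1.24]
contact_force: [-0.3, -0.5, -0.7]
grip_width: 0.047
```

Run:
```python
from h import *
f=frame("scene");t=frame("top");pickle.dump((f,t),open("c7.pkl","wb"));crop(f,270,150,350,230,"c7");crop(f,160,200,260,290,"c8");crop(t,320,170,440,300,"c9")
goto((.547,-.297,.17),.1)
```

```text
clock 8.85 G now [0.4464 0.1152 0.1934] w 0.0469 F [-0.4 -0.6 -0.1] xyz [-1.3879  0.0767 -0.2701] rot [-5.000e-04  9.664e-01  4.000e-04] rows>= 8.1
```

View pics/c7.png

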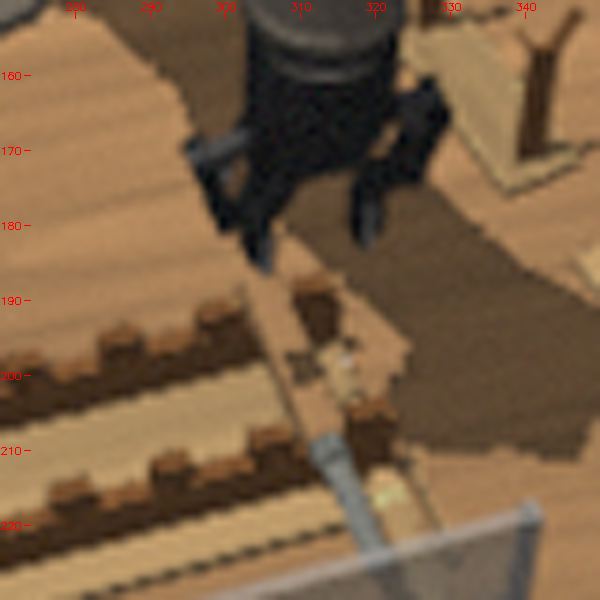

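View pics/c8.png

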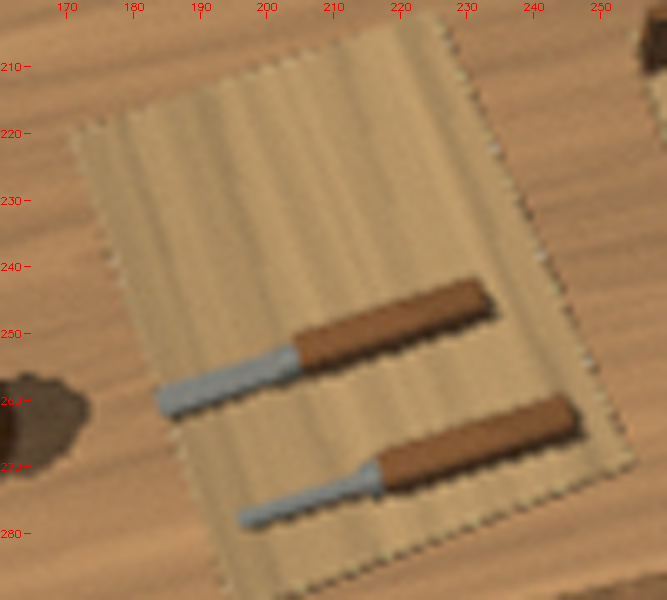

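View pics/c9.png

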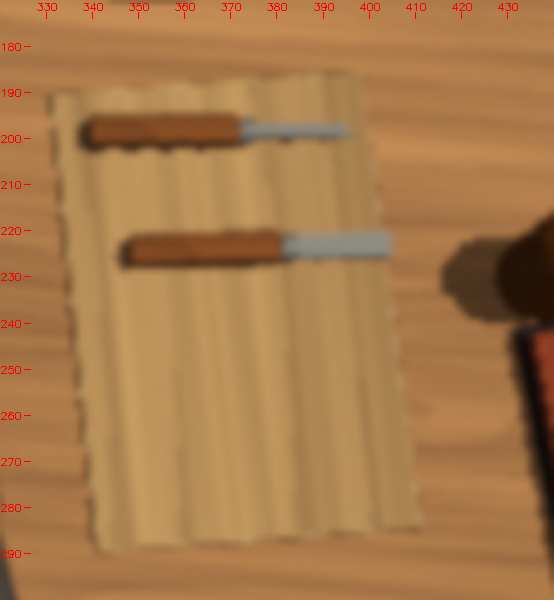

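>>> step_arm --xyz '[[-0.2,0,0],[-0.4,0,0],[-0.6,0,-0.05],[-0.8,0,-0.1],[-0.95,0.03,-0.15],[-0.95,0.03,-0.2],[-0.95,0.03,-0.2],[-0.95,0.03,-0.2],[-0.95,0.03,-0.2],[-0.95,0.03,-0.2]]' --rotation '[[0,0.1,0],[0,0.2,0],[0,0.3,0],[0,0.4,0],[0,0.5,0],[0,0.6,0],[0,0.7,0],[0,0.8,0],[0,0.9,0],[0,0.966,0]]' --grip 0

```text
clock: 10.1
tcp_pos: [0.5192, -0.1666, 0.337]
orientation: [-1.568, -0.073, 0.079]
contact_force: [0.2, -0.1, 0.3]
grip_width: 0.0856
```

Run:
```python
from h import *
f,t=pickle.load(open("c7.pkl","rb"))
S=(.4401,.0308,.0507)
print(proj(f,st(S,(.058,.084,.07))))
goto((.548,-.299,.12),.1)
```

```text
[[313.54791599 208.13585945]]
clock 10.1 G now [ 0.5186 -0.1664  0.182 ] w 0.0856 F [ 0.2 -0.1  0.3] xyz [ 0.0535  0.2058 -0.449 ] rot [-0.0011 -0.0019 -0.0023] rows>= 2.4
```

>>> step_arm --xyz '[[0.02,0,-0.2],[0.053,0.05,-0.4],[0.053,0.15,-0.449],[0.053,0.3,-0.449],[0.053,0.42,-0.449],[0.053,0.513,-0.449],[0.053,0.513,-0.449],[0.053,0.513,-0.449]]' --rotation '[[0,0,0],[0,0,0],[0,0,0],[0,0,0],[0,0,0],[0,0,0],[0,0,0],[0,0,0]]'

```text
clock: 11.1
tcp_pos: [0.5476, -0.2987, 0.1829]
orientation: [-1.568, -0.073, 0.08]
contact_force: [0.7, 0.3, 0.3]
grip_width: 0.0848
```

>>> step_arm --xyz '[[0,0,0],[0,0,0],[0,0,0],[0,0,0],[0,0,0],[0,0,0],[0,0,0],[0,0,0]]' --rotation '[[0,0,0],[0,0,0],[0,0,0],[0,0,0],[0,0,0],[0,0,0],[0,0,0],[0,0,0]]' --grip 1 --force 60

```text
clock: 12.1
tcp_pos: [0.548, -0.2989, 0.1837]
orientation: [-1.568, -0.074, 0.079]
contact_force: [-0.7, 0.0, 5.5]
grip_width: 0.0224
```

>>> step_arm --xyz '[[0,-0.15,0],[0,-0.35,0],[0,-0.5,0],[0,-0.5,0],[0,-0.5,0]]' --rotation '[[0,0,0],[0,0,0],[0,0,0],[0,0,0],[0,0,0]]'

```text
clock: 12.72
tcp_pos: [0.5478, -0.2989, 0.3326]
orientation: [-1.568, -0.073, 0.08]
contact_force: [-0.6, 0.5, -2.0]
grip_width: 0.0229
```

Run:
```python
from h import *
S=(.4401,.0308,.0507)
f=frame("scene");t=frame("top");pickle.dump((f,t),open("d1.pkl","wb"));crop(f,150,150,350,290,"d1");crop(t,210,180,310,280,"d2")
print(proj(t,[st(S,(x,.084,.074)) for x in(-.058,.058,.141)]))
goto(st(S,(.01,-.028,.17)),.0507+np.pi/2)
```

```text
[[244.00039647 261.48224065]
 [245.20658061 227.03885803]
 [246.04762105 203.02239447]]
clock 12.82 G now [ 0.5467 -0.2985  0.1766] w 0.0227 F [ 0.2  0.2 -1.2] xyz [-0.2211  0.0266  1.0336] rot [-0.0045 -0.9703 -0.0017] rows>= 8.2
```

View pics/d1.png

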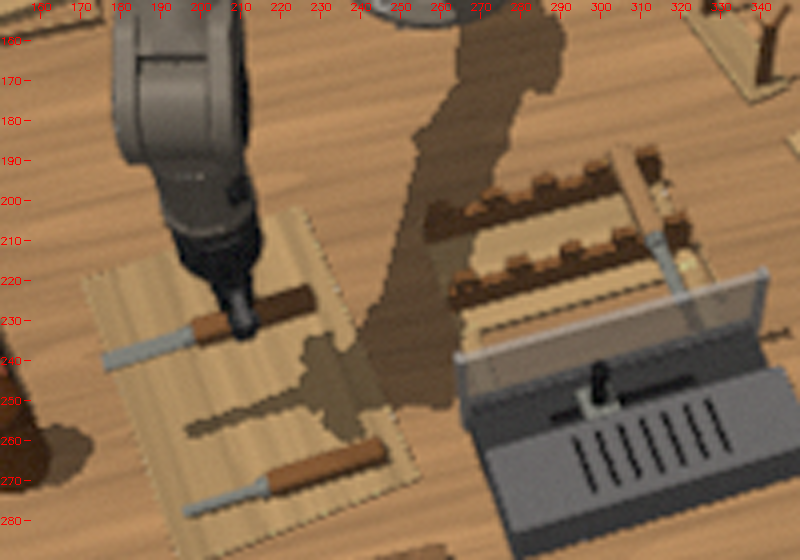

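View pics/d2.png

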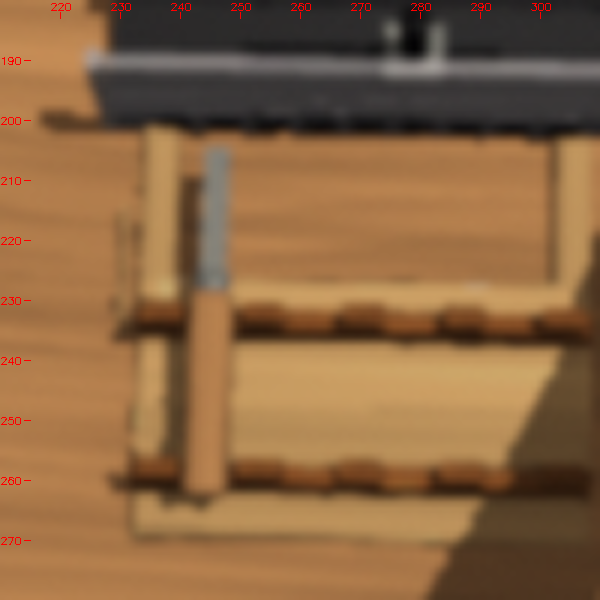

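>>> step_arm --xyz '[[-0.04,0,0.2],[-0.08,0,0.4],[-0.12,0,0.6],[-0.16,0,0.8],[-0.2,0,0.97],[-0.22,0,0.97],[-0.22,0,0.97],[-0.22,0,0.97],[-0.22,0,0.97],[-0.22,0,0.97],[-0.22,0.02,0.97],[-0.22,0.02,0.97]]' --rotation '[[0,0,0],[0,-0.1,0],[0,-0.2,0],[0,-0.3,0],[0,-0.4,0],[0,-0.5,0],[0,-0.6,0],[0,-0.7,0],[0,-0.8,0],[0,-0.9,0],[0,-0.97,0],[0,-0.97,0]]'

```text
clock: 14.32
tcp_pos: [0.4531, -0.0158, 0.3256]
orientation: [-1.176, -1.24, 1.247]
contact_force: [-0.1, -1.6, -1.4]
grip_width: 0.0231
```

Run:
```python
from h import *
S=(.4401,.0308,.0507)
print(r.get_obs()["joints"])
goto(st(S,(.01,-.028,.09)),.0507+np.pi/2)
```

```text
[ 0.5704211   0.31140972 -0.77386824  2.10131755  0.28410529  0.84330963
  1.24749733]
clock 14.32 G now [ 0.4516 -0.0153  0.1706] w 0.0231 F [-0.1 -1.6 -1.4] xyz [ 0.0631  0.2688 -0.0004] rot [-0.0059 -0.0009  0.0024] rows>= 1.3
```

>>> step_arm --xyz '[[0.063,0.05,0],[0.063,0.15,0],[0.063,0.22,0],[0.063,0.26,0],[0.063,0.3,0],[0.063,0.323,0],[0.063,0.329,0],[0.063,0.329,0],[0.063,0.329,0]]' --rotation '[[-0.006,0,0.002],[-0.006,0,0.002],[-0.006,0,0.002],[-0.006,0,0.002],[-0.006,0,0.002],[-0.006,0,0.002],[-0.006,0,0.002],[-0.006,0,0.002],[-0.006,0,0.002]]'

```text
clock: 15.45
tcp_pos: [0.4512, 0.0035, 0.2276]
orientation: [-1.186, -1.245, 1.245]
contact_force: [-3.9, -0.2, 6.6]
grip_width: 0.0223
```

Run:
```python
from h import *
S=(.4401,.0308,.0507)
goto(st(S,(.01,-.028,.0715)),.0507+np.pi/2)
f=frame("scene");crop(f,250,150,330,230,"d3")
```

```text
clock 15.45 G now [0.4512 0.0035 0.0726] w 0.0223 F [-3.9 -0.2  6.6] xyz [-0.0005  0.0036 -0.0011] rot [ 0.0002 -0.0012 -0.0001] rows>= 0.0
```

View pics/d3.png

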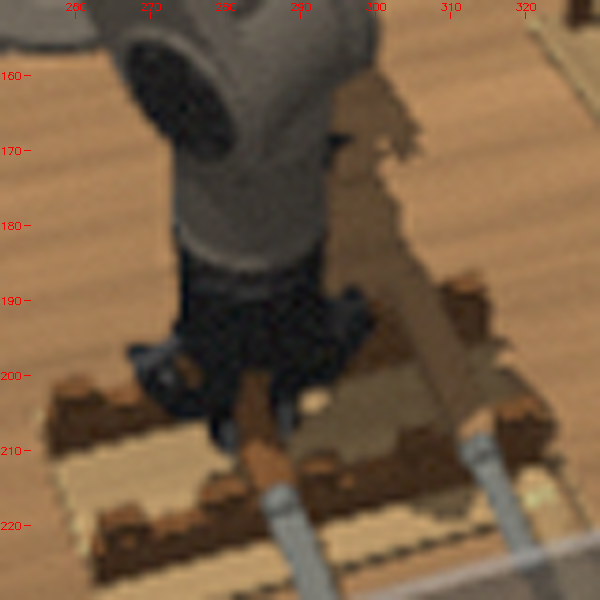

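In notch pair 1, seated with a light push. Release.

>>> step_arm --xyz '[[0,0,0],[0,0,0],[0,0,0],[0,0,0],[0,0,0]]' --rotation '[[0,0,0],[0,0,0],[0,0,0],[0,0,0],[0,0,0]]' --grip 0.45

```text
clock: 16.12
tcp_pos: [0.4512, 0.0034, 0.2275]
orientation: [-1.186, -1.245, 1.245]
contact_force: [-0.2, 0.2, 0.3]
grip_width: 0.0469
```

>>> step_arm --xyz '[[0,-0.1,0],[0,-0.25,0],[0,-0.4,0],[0,-0.4,0]]' --rotation '[[0,0,0],[0,0,0],[0,0,0],[0,0,0]]'

```text
clock: 16.62
tcp_pos: [0.4523, 0.0039, 0.3505]
orientation: [-1.192, -1.249, 1.242]
contact_force: [0.4, -0.7, 0.1]
grip_width: 0.0471
```

Run:
```python
from h import *
f=frame("scene");t=frame("top");pickle.dump((f,t),open("d4.pkl","wb"));crop(f,160,150,360,290,"d4");crop(t,320,170,440,300,"d5")
goto((.638,-.264,.19),.083)
```

```text
clock 16.73 G now [0.4511 0.0032 0.1925] w 0.047 F [ 1.  -0.1 -0.5] xyz [-0.92    0.0093 -0.5797] rot [ 7.000e-04  9.779e-01 -0.000e+00] rows>= 8.2
```

View pics/d4.png

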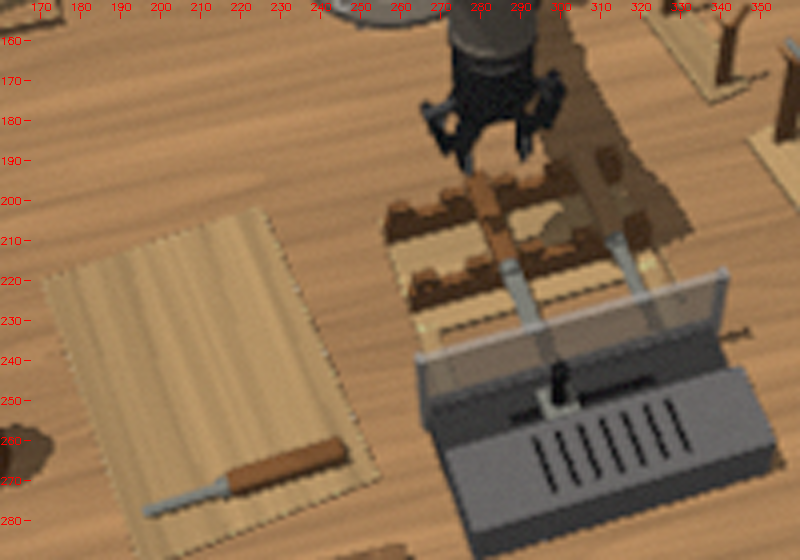

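View pics/d5.png

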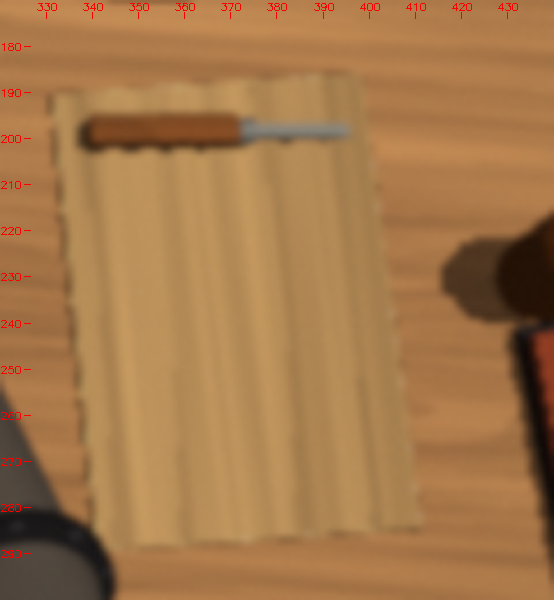

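>>> step_arm --xyz '[[-0.2,0,0],[-0.4,0,0],[-0.6,0,-0.1],[-0.78,0,-0.2],[-0.92,0,-0.35],[-0.92,0,-0.5],[-0.92,0,-0.58],[-0.92,0,-0.58],[-0.92,0,-0.58],[-0.92,0,-0.58],[-0.92,0,-0.58]]' --rotation '[[0,0.1,0],[0,0.2,0],[0,0.3,0],[0,0.4,0],[0,0.5,0],[0,0.6,0],[0,0.7,0],[0,0.8,0],[0,0.9,0],[0,0.978,0],[0,0.978,0]]' --grip 0

```text
clock: 18.1
tcp_pos: [0.6378, -0.2636, 0.3456]
orientation: [-1.57, -0.064, 0.069]
contact_force: [0.4, 0.9, 0.2]
grip_width: 0.0857
```

Run:
```python
from h import *
f=frame("scene");t=frame("top");crop(f,160,200,260,290,"d6")
goto((.638,-.264,.028),.083)
```

```text
clock 18.2 G now [ 0.6377 -0.2638  0.1914] w 0.0854 F [0.1 0.3 0.1] xyz [ 0.0009  0.5446 -0.0007] rot [ 0.0001  0.0018 -0.0009] rows>= 2.6
```

View pics/d6.png

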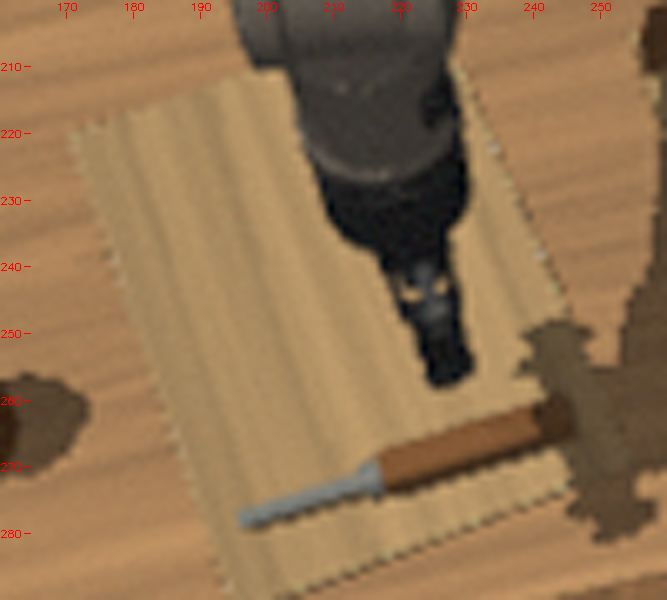

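>>> step_arm --xyz '[[0,0.2,0],[0,0.35,0],[0,0.48,0],[0,0.544,0],[0,0.544,0],[0,0.544,0]]' --rotation '[[0,0,0],[0,0,0],[0,0,0],[0,0,0],[0,0,0],[0,0,0]]'

```text
clock: 18.95
tcp_pos: [0.6386, -0.2641, 0.1849]
orientation: [-1.571, -0.068, 0.067]
contact_force: [-0.3, -0.1, 0.3]
grip_width: 0.0853
```

>>> step_arm --xyz '[[0,0,0],[0,0,0],[0,0,0],[0,0,0],[0,0,0],[0,0,0],[0,0,0],[0,0,0]]' --rotation '[[0,0,0],[0,0,0],[0,0,0],[0,0,0],[0,0,0],[0,0,0],[0,0,0],[0,0,0]]' --grip 1 --force 60

```text
clock: 19.95
tcp_pos: [0.6388, -0.2642, 0.1855]
orientation: [-1.571, -0.069, 0.066]
contact_force: [-1.0, 0.7, 5.0]
grip_width: 0.0225
```

>>> step_arm --xyz '[[0,-0.15,0],[0,-0.35,0],[0,-0.55,0],[0,-0.55,0],[0,-0.55,0]]' --rotation '[[0,0,0],[0,0,0],[0,0,0],[0,0,0],[0,0,0]]'

```text
clock: 20.58
tcp_pos: [0.638, -0.2639, 0.3495]
orientation: [-1.571, -0.068, 0.067]
contact_force: [-0.5, 0.4, -1.1]
grip_width: 0.0226
```

Run:
```python
from h import *
S=(.4401,.0308,.0507)
f=frame("scene");crop(f,160,200,360,300,"d7")
goto(st(S,(.01,-.084,.17)),.0507+np.pi/2)
```

```text
clock 20.62 G now [ 0.6375 -0.2639  0.1935] w 0.0225 F [-0.2 -0.  -1.2] xyz [-0.5484  0.0787  0.754 ] rot [-5.000e-04 -9.775e-01 -9.000e-04] rows>= 8.2
```

View pics/d7.png

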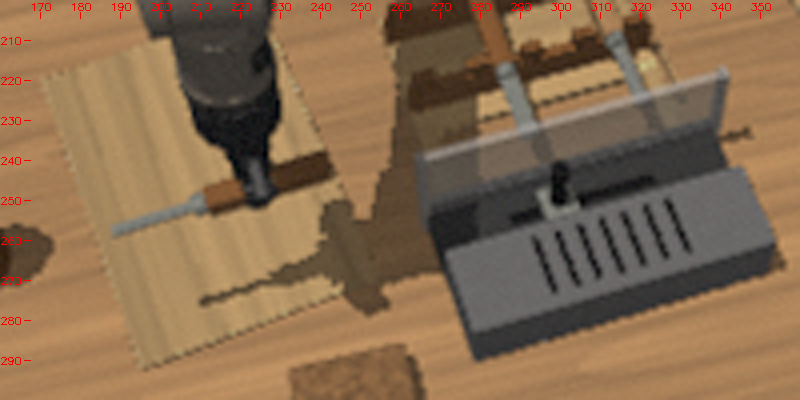

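>>> step_arm --xyz '[[-0.2,0,0],[-0.38,0,0.05],[-0.5,0,0.15],[-0.548,0,0.3],[-0.548,0,0.45],[-0.548,0,0.6],[-0.548,0,0.754],[-0.548,0,0.754],[-0.548,0,0.754],[-0.548,0.05,0.754],[-0.548,0.079,0.754],[-0.548,0.079,0.754]]' --rotation '[[0,0,0],[0,-0.1,0],[0,-0.2,0],[0,-0.3,0],[0,-0.4,0],[0,-0.5,0],[0,-0.6,0],[0,-0.7,0],[0,-0.8,0],[0,-0.9,0],[0,-0.977,0],[0,-0.977,0]]'

```text
clock: 22.12
tcp_pos: [0.4535, -0.0528, 0.323]
orientation: [-1.181, -1.241, 1.247]
contact_force: [0.3, 0.1, -0.6]
grip_width: 0.0228
```

Run:
```python
from h import *
S=(.4401,.0308,.0507)
print(r.get_obs()["joints"])
goto(st(S,(.01,-.084,.0725)),.0507+np.pi/2)
```

```text
[ 0.61224197  0.31024061 -0.72975553  2.1000886   0.27677944  0.83209716
  1.33628353]
clock 22.12 G now [ 0.4526 -0.0526  0.168 ] w 0.0228 F [ 0.3  0.1 -0.6] xyz [ 1.000e-04  3.183e-01 -4.800e-03] rot [-0.0037 -0.0011  0.0008] rows>= 1.5
```

>>> step_arm --xyz '[[0,0.1,-0.005],[0,0.18,-0.005],[0,0.23,-0.005],[0,0.27,-0.005],[0,0.3,-0.005],[0,0.315,-0.005],[0,0.32,-0.005],[0,0.32,-0.005],[0,0.32,-0.005]]' --rotation '[[-0.004,0,0],[-0.004,0,0],[-0.004,0,0],[-0.004,0,0],[-0.004,0,0],[-0.004,0,0],[-0.004,0,0],[-0.004,0,0],[-0.004,0,0]]'

```text
clock: 23.25
tcp_pos: [0.4544, -0.0522, 0.2292]
orientation: [-1.187, -1.245, 1.246]
contact_force: [-10.9, 0.1, 31.4]
grip_width: 0.0229
```

Run:
```python
from h import *
S=(.4401,.0308,.0507)
goto(st(S,(.01,-.084,.0715)),.0507+np.pi/2)
f=frame("scene");crop(f,240,150,320,230,"d8")
```

```text
clock 23.25 G now [ 0.4545 -0.0524  0.0742] w 0.0229 F [-10.9   0.1  31.4] xyz [-0.0014  0.0092  0.0003] rot [ 0.0004 -0.0012 -0.0009] rows>= 0.0
```

View pics/d8.png

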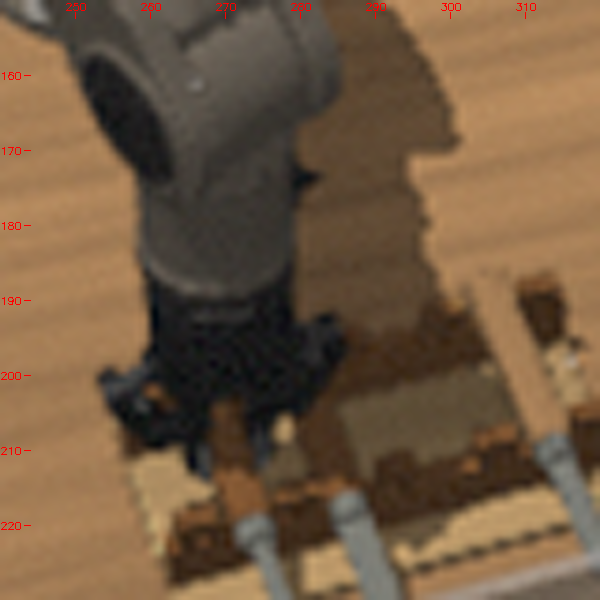

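>>> step_arm --xyz '[[0,-0.006,0],[0,-0.006,0],[0,-0.006,0],[0,-0.006,0],[0,-0.006,0]]' --rotation '[[0,0,0],[0,0,0],[0,0,0],[0,0,0],[0,0,0]]' --grip 0.45

```text
clock: 23.92
tcp_pos: [0.4544, -0.0522, 0.2309]
orientation: [-1.187, -1.245, 1.246]
contact_force: [0.3, -0.4, 0.1]
grip_width: 0.047
```

>>> step_arm --xyz '[[0,-0.1,0],[0,-0.25,0],[0,-0.4,0],[0,-0.55,0],[0.2,-0.55,0],[0.4,-0.55,0],[0.6,-0.55,0],[0.6,-0.55,0]]' --rotation '[[0,0,0],[0,0,0],[0,0,0],[0,0,0],[0,0,0],[0,0,0],[0,0,0],[0,0,0]]'

```text
clock: 24.92
tcp_pos: [0.4445, 0.1327, 0.3962]
orientation: [-1.181, -1.253, 1.25]
contact_force: [0.4, 0.1, -1.6]
grip_width: 0.047
```

Run:
```python
from h import *
f=frame("scene");t=frame("top");pickle.dump((f,t),open("e1.pkl","wb"));crop(f,240,170,360,260,"e1");crop(t,210,170,330,280,"e2");crop(f,320,140,440,230,"e3");crop(t,130,150,230,330,"e4")
S=(.4401,.0308,.0507)
for y in(-.084,-.028,.084): print(proj(f,[st(S,(x,y,.074)) for x in(-.058,.058,.141)]).round(1).tolist(),proj(t,[st(S,(x,y,.074)) for x in(-.058,.058,.141)]).round(1).tolist())
```

```text
[[265.3, 195.8], [273.6, 218.5], [279.9, 235.6]] [[295.1, 262.6], [295.5, 228.1], [295.8, 204.1]]
[[278.3, 192.4], [287.1, 214.8], [293.7, 231.8]] [[278.0, 262.2], [278.7, 227.8], [279.2, 203.7]]
[[304.1, 185.6], [313.6, 207.6], [320.8, 224.2]] [[244.0, 261.5], [245.2, 227.0], [246.0, 203.0]]
```

View pics/e1.png

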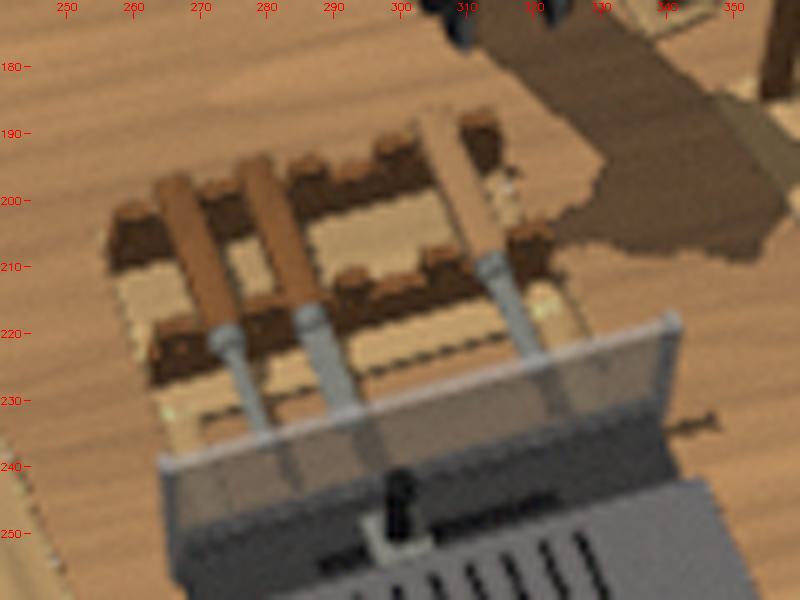

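View pics/e2.png

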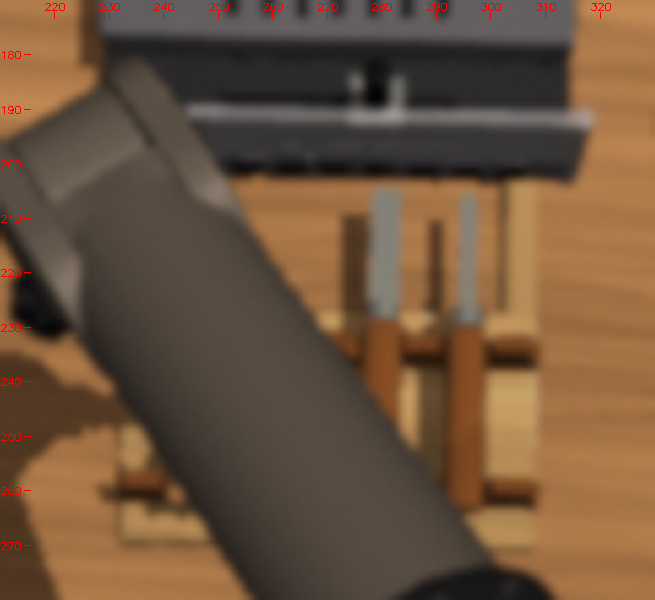

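View pics/e3.png

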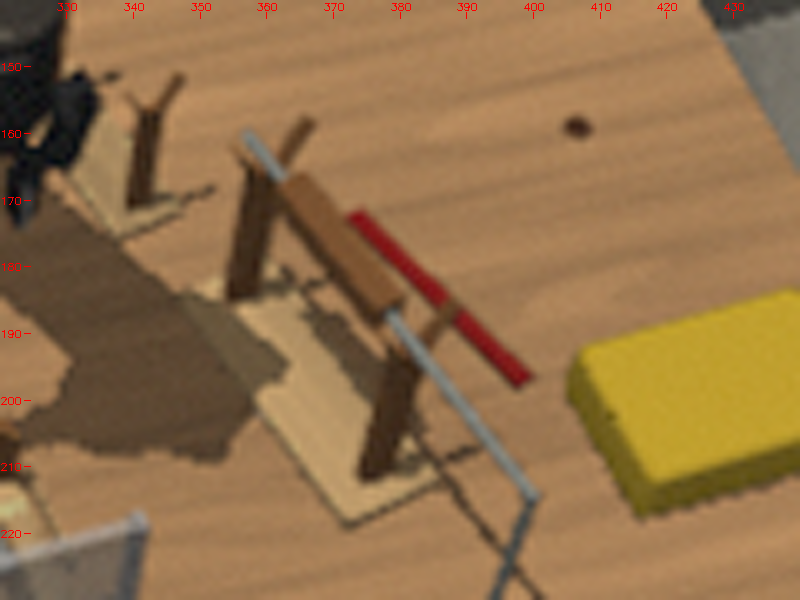

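View pics/e4.png

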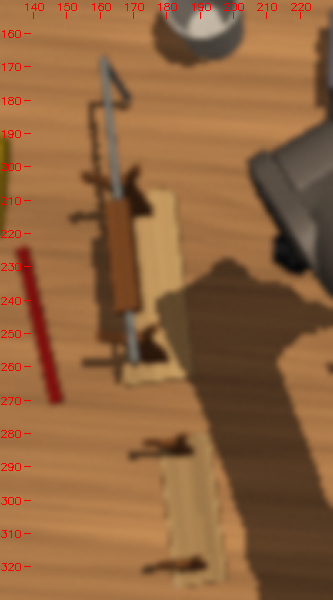

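Run:
```python
from h import *
f,t=pickle.load(open("e1.pkl","rb"))
crop(f,345,150,425,215,"e5");crop(t,145,160,205,215,"e6");crop(t,145,205,205,270,"e7");crop(f,360,190,430,240,"e8")
```

```text
(no output)
```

View pics/e5.png

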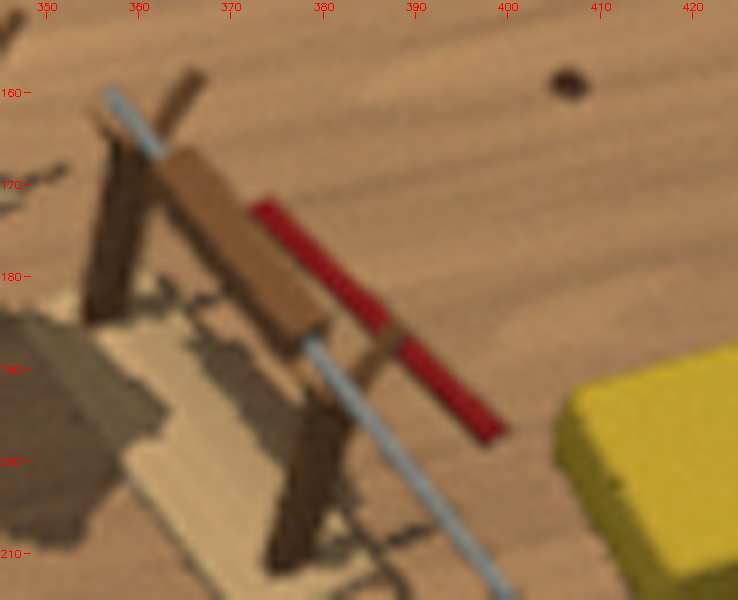

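View pics/e6.png

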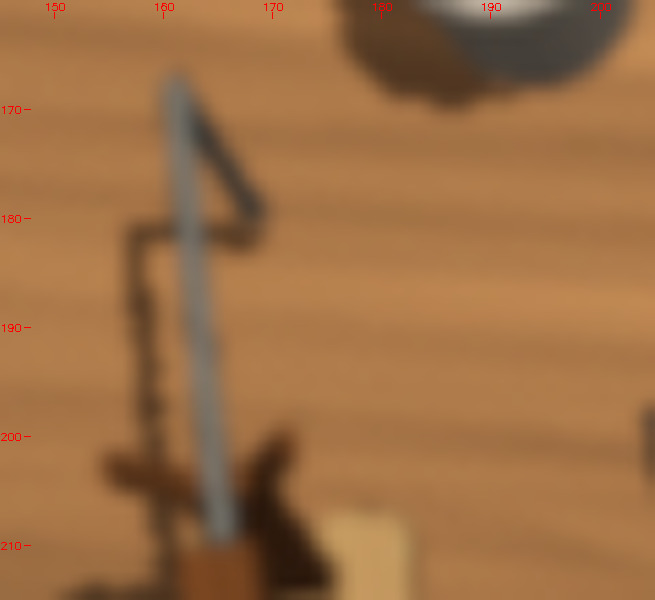

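View pics/e7.png

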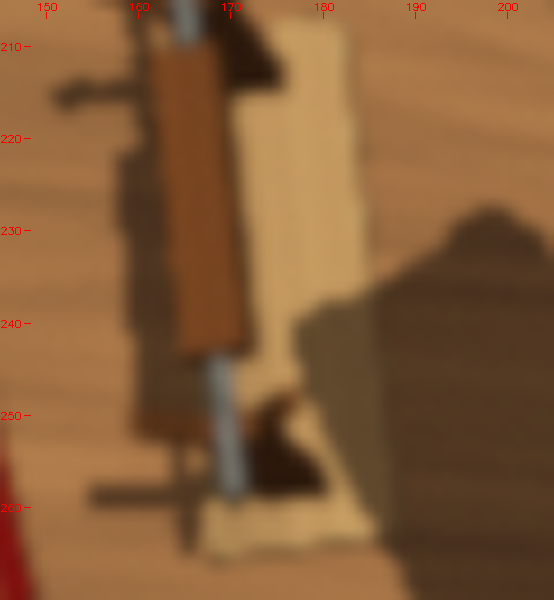

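View pics/e8.png

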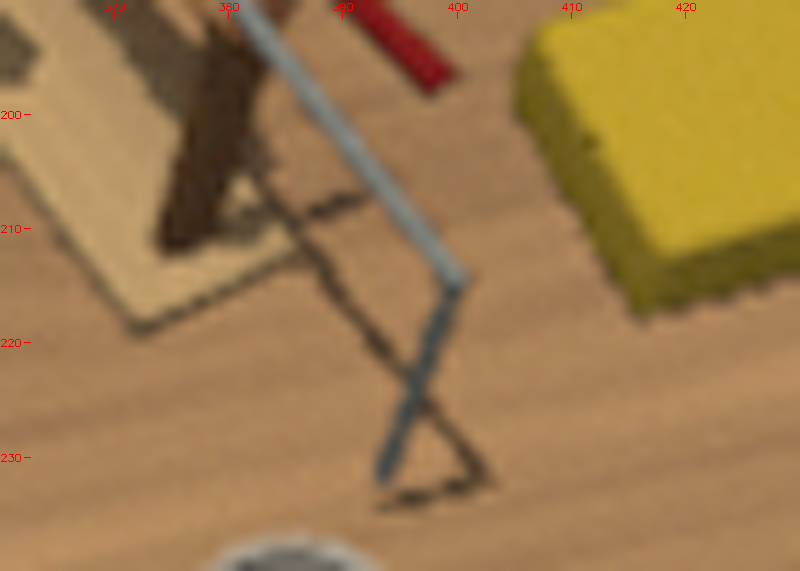

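Run:
```python
from h import *
from scipy.optimize import least_squares
np.set_printoptions(precision=4,suppress=True)
f,t=pickle.load(open("e1.pkl","rb"))
pts=[((-.104,0,0),(357,160),(170.5,259)),((.2,0,0),(400.3,214.5),(161.2,167)),((.2,0,-.13),(393.3,232.3),(168.5,180)),((.055,0,.004),(378.5,187),(165.2,210)),((-.055,0,.004),(362.5,167.5),(168.7,243.3))]
def W(p,P):
    w=st((p[0],p[1],p[2]),P); w[2]+=p[3]; return w
def res(p,fs=(f,t)):
    return np.concatenate([np.r_[proj(f,W(p,P))[0]-a,proj(t,W(p,P))[0]-b] for P,a,b in pts])
s=least_squares(res,[.55,.3,0,.15],loss='soft_l1');print(s.x);print(s.fun.reshape(-1,4))
for P,a,b in pts:print(P,*tri(f,a,t,b))
```

```text
[0.4612 0.3619 0.2205 0.1467]
[[-0.5061 -0.0477 -0.0103 -0.4532]
 [-0.4976  0.0779 -0.2583  0.8815]
 [-0.0093  0.0724  0.0186 -0.2761]
 [-0.0788 -0.2084 -0.0455 -0.0888]
 [ 0.6398  0.0407 -0.0429 -0.0991]]
(-0.104, 0, 0) [0.3589 0.3407 0.1446] 0.0024901140910581153
(0.2, 0, 0) [0.6585 0.4051 0.1503] 0.0016201963535943033
(0.2, 0, -0.13) [0.6556 0.406  0.0159] 0.0003606094423960652
(0.055, 0, 0.004) [0.5149 0.3743 0.1493] 0.00038363535865503954
(-0.055, 0, 0.004) [0.4069 0.3485 0.151 ] 0.002258087009590045
```

Run:
```python
from h import *
goto((.4756,.3653,.235),.2205+np.pi/2)
```

```text
clock 25.02 G now [0.4453 0.1278 0.2404] w 0.0471 F [ 0.2 -0.4 -0.1] xyz [ 0.7847  0.0169 -0.1407] rot [-0.0003 -0.1082 -0.0009] rows>= 3.8
```

>>> step_arm --xyz '[[0.2,0,-0.04],[0.4,0,-0.08],[0.6,0,-0.11],[0.785,0.01,-0.141],[0.785,0.017,-0.141],[0.785,0.017,-0.141]]' --rotation '[[0,-0.05,0],[0,-0.108,0],[0,-0.108,0],[0,-0.108,0],[0,-0.108,0],[0,-0.108,0]]' --grip 0

```text
clock: 25.78
tcp_pos: [0.4767, 0.3636, 0.389]
orientation: [-1.1, -1.365, 1.372]
contact_force: [0.3, -1.0, -0.2]
grip_width: 0.0858
```

Run:
```python
from h import *
print(r.get_obs()["joints"])
f=frame("scene");t=frame("top");crop(f,320,110,420,210,"f1");crop(t,130,150,250,290,"f2")
goto((.4756,.3653,.151),.2205+np.pi/2)
```

```text
[-0.11012024  0.51241471 -0.87929775  1.7136205   0.4331204   1.12627789
  0.66990486]
clock 25.88 G now [0.4768 0.3625 0.2346] w 0.0855 F [0.4 0.5 0.6] xyz [0.0092 0.2785 0.0021] rot [-0.0005 -0.0023 -0.0022] rows>= 1.3
```

View pics/f1.png

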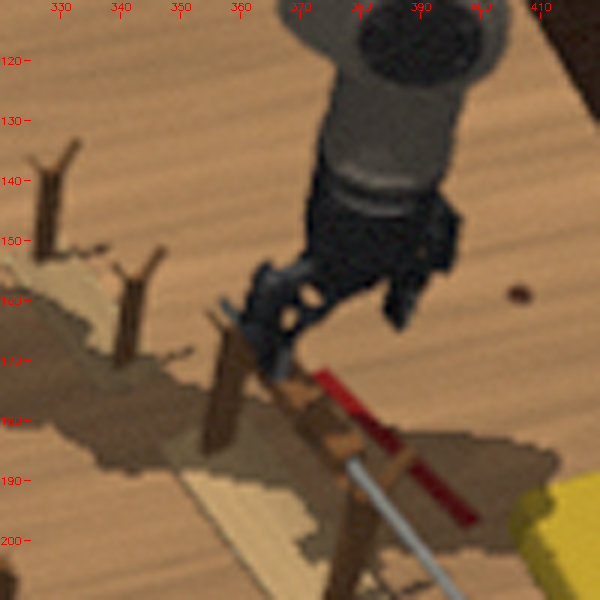

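View pics/f2.png

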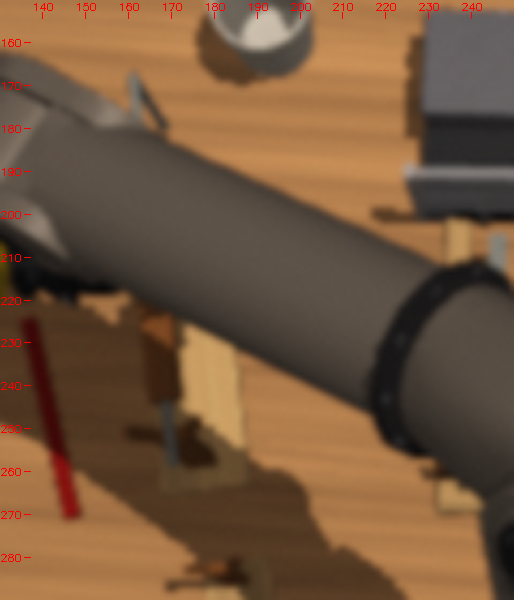

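>>> step_arm --xyz '[[0.009,0.08,0.002],[0.009,0.16,0.002],[0.009,0.24,0.002],[0.009,0.278,0.002],[0.009,0.278,0.002],[0.009,0.278,0.002]]' --rotation '[[0,0,0],[0,0,0],[0,0,0],[0,0,0],[0,0,0],[0,0,0]]'

```text
clock: 26.62
tcp_pos: [0.476, 0.3652, 0.3072]
orientation: [-1.102, -1.366, 1.368]
contact_force: [1.3, 0.9, -0.6]
grip_width: 0.0855
```

Run:
```python
from h import *
f=frame("scene");crop(f,330,110,410,210,"f3")
goto((.4756,.3653,.151),.2205+np.pi/2)
```

```text
clock 26.68 G now [0.4762 0.365  0.1523] w 0.0854 F [-0.5  0.5  0.5] xyz [-0.0001  0.0043  0.0013] rot [ 0.0004 -0.0026 -0.0017] rows>= 0.0
```

View pics/f3.png

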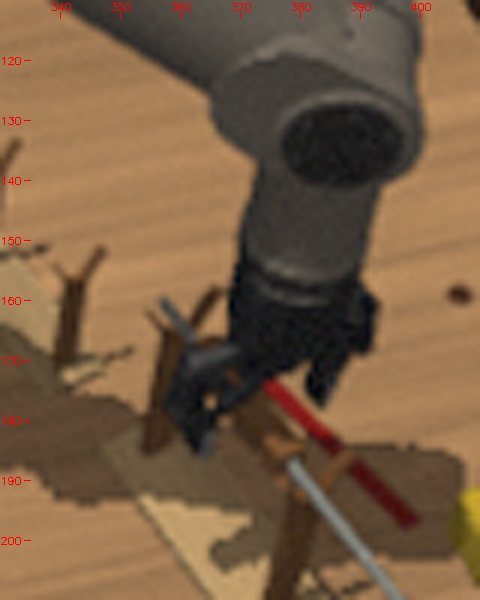

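>>> step_arm --xyz '[[0,0,0],[0,0,0],[0,0,0],[0,0,0],[0,0,0],[0,0,0],[0,0,0],[0,0,0]]' --rotation '[[0,0,0],[0,0,0],[0,0,0],[0,0,0],[0,0,0],[0,0,0],[0,0,0],[0,0,0]]' --grip 1 --force 90

```text
clock: 27.68
tcp_pos: [0.4761, 0.3655, 0.3076]
orientation: [-1.102, -1.367, 1.368]
contact_force: [0.2, -1.6, 6.2]
grip_width: 0.0224
```

Run:
```python
from h import *
f=frame("scene");t=frame("top");crop(f,340,140,420,240,"f4");goto((.4756,.3653,.151),.2205+np.pi/2)
```

```text
clock 27.77 G now [0.4764 0.3651 0.1526] w 0.0226 F [ 0.1 -1.1  5.6] xyz [-0.      0.0052  0.0019] rot [ 0.0008 -0.0027 -0.0016] rows>= 0.0
```

View pics/f4.png

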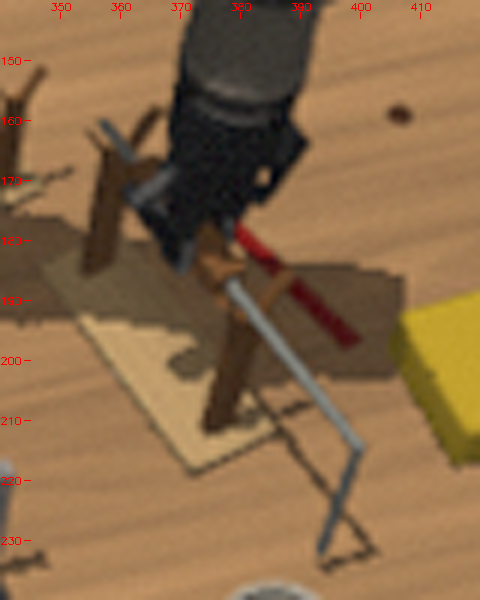

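>>> step_arm --xyz '[[0,-0.05,0],[0,-0.15,0],[0,-0.3,0],[0,-0.45,0],[0,-0.52,0],[0,-0.52,0],[0,-0.52,0]]' --rotation '[[0,0,0],[0,0,0],[0,0,0],[0,0,0],[0,0,0],[0,0,0],[0,0,0]]'

```text
clock: 28.65
tcp_pos: [0.4757, 0.3652, 0.4615]
orientation: [-1.102, -1.364, 1.371]
contact_force: [-0.3, -0.5, -2.1]
grip_width: 0.0226
```

Run:
```python
from h import *
S=(.4401,.0308,.0507)
f=frame("scene");t=frame("top");crop(f,320,90,430,220,"g1")
goto(st(S,(.0203,-.062,.31)),.0507+np.pi/2)
```

```text
clock 28.75 G now [0.4756 0.3646 0.3065] w 0.0229 F [ 0.   0.  -1.4] xyz [-1.2784 -0.0059  0.3227] rot [-0.0009  0.1054 -0.0027] rows>= 6.3
```

View pics/g1.png

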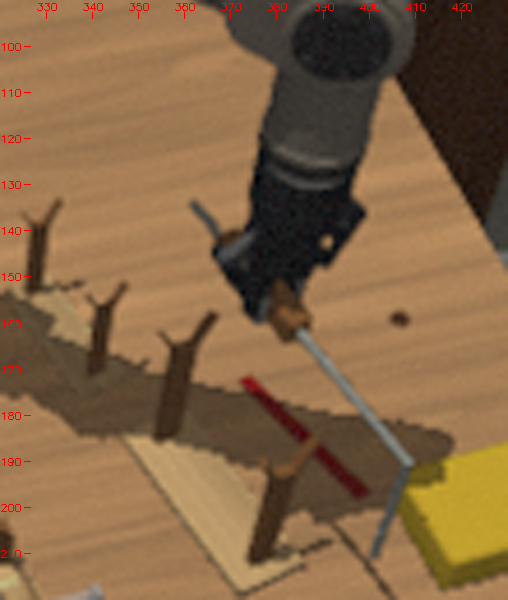

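Rod held level and clear of the forks. Carry it over, high.

>>> step_arm --xyz '[[-0.12,0,0.04],[-0.28,0,0.1],[-0.45,0,0.15],[-0.62,0,0.2],[-0.8,0,0.24],[-0.95,0,0.28],[-0.95,0,0.28],[-0.95,0,0.28]]' --rotation '[[0,0.03,0],[0,0.06,0],[0,0.1,0],[0,0.105,0],[0,0.105,0],[0,0.105,0],[0,0.105,0],[0,0.105,0]]'

```text
clock: 29.75
tcp_pos: [0.4547, 0.0693, 0.4622]
orientation: [-1.186, -1.244, 1.251]
contact_force: [0.2, 0.3, -1.8]
grip_width: 0.0223
```

Run:
```python
from h import *
S=(.4401,.0308,.0507)
goto(st(S,(.0203,-.062,.31)),.0507+np.pi/2)
```

```text
clock 29.75 G now [0.4544 0.0687 0.3073] w 0.0223 F [ 0.2  0.3 -1.8] xyz [-0.3323 -0.0079 -0.0122] rot [-0.0013  0.0006 -0.0024] rows>= 1.6
```

>>> step_arm --xyz '[[-0.12,0,-0.012],[-0.25,0,-0.012],[-0.332,0,-0.012],[-0.332,0,-0.012],[-0.332,0,-0.012],[-0.332,0,-0.012]]' --rotation '[[0,0,0],[0,0,0],[0,0,0],[0,0,0],[0,0,0],[0,0,0]]'

```text
clock: 30.5
tcp_pos: [0.4635, -0.0283, 0.4626]
orientation: [-1.184, -1.246, 1.253]
contact_force: [-0.3, 0.4, -0.9]
grip_width: 0.0224
```

Run:
```python
from h import *
S=(.4401,.0308,.0507)
f=frame("scene");t=frame("top");pickle.dump((f,t),open("g2.pkl","wb"));crop(f,230,150,350,270,"g2");crop(t,210,130,330,230,"g3")
tip=st(S,(.205,-.062,0)); 
for z in(.1755,.3075):
    P=tip.copy();P[2]=z;print(proj(f,P),proj(t,P))
goto(st(S,(.0203,-.062,.2045)),.0507+np.pi/2)
```

```text
[[290.64454487 234.11675956]] [[290.53400255 176.66904241]]
[[290.82995879 213.94923239]] [[291.97480276 163.13363814]]
clock 30.6 G now [ 0.4632 -0.0295  0.3076] w 0.0226 F [-0.4 -0.1 -1.5] xyz [-0.0026  0.3438 -0.0007] rot [-0.0013  0.0018 -0.0023] rows>= 1.7
```

View pics/g2.png

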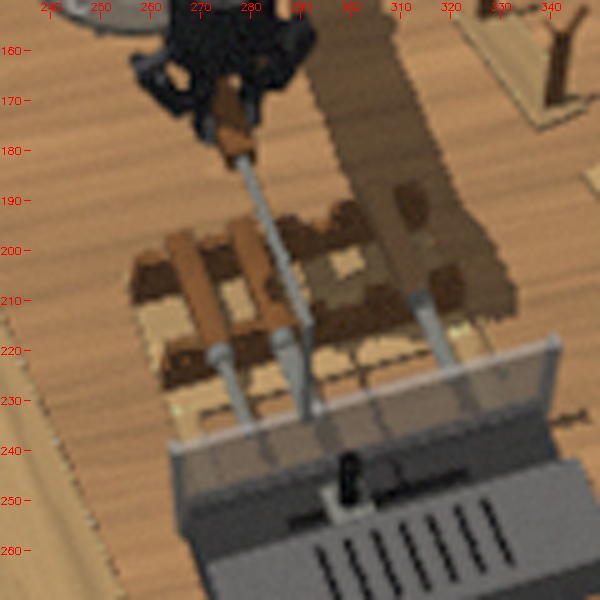

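View pics/g3.png

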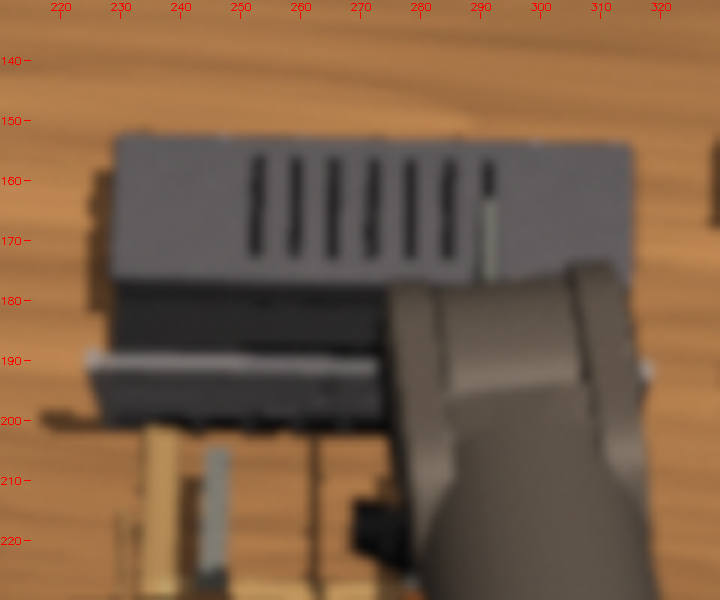

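>>> step_arm --xyz '[[0,0.06,0],[0,0.12,0],[0,0.18,0],[0,0.24,0],[0,0.3,0],[0,0.344,0],[0,0.344,0],[0,0.344,0]]' --rotation '[[0,0,0],[0,0,0],[0,0,0],[0,0,0],[0,0,0],[0,0,0],[0,0,0],[0,0,0]]'

```text
clock: 31.6
tcp_pos: [0.4636, -0.0292, 0.3598]
orientation: [-1.185, -1.246, 1.252]
contact_force: [0.2, -0.0, -2.0]
grip_width: 0.0222
```

Run:
```python
from h import *
S=(.4401,.0308,.0507)
f=frame("scene");t=frame("top");pickle.dump((f,t),open("g4.pkl","wb"));crop(f,250,190,350,270,"g4")
goto(st(S,(.0203,.032,.2045)),.0507+np.pi/2)
```

```text
clock 31.7 G now [ 0.4635 -0.0298  0.2051] w 0.0225 F [ 0.3  0.1 -1.4] xyz [ 0.3105  0.0007 -0.0004] rot [-0.0004  0.0018 -0.0024] rows>= 1.5
```

View pics/g4.png

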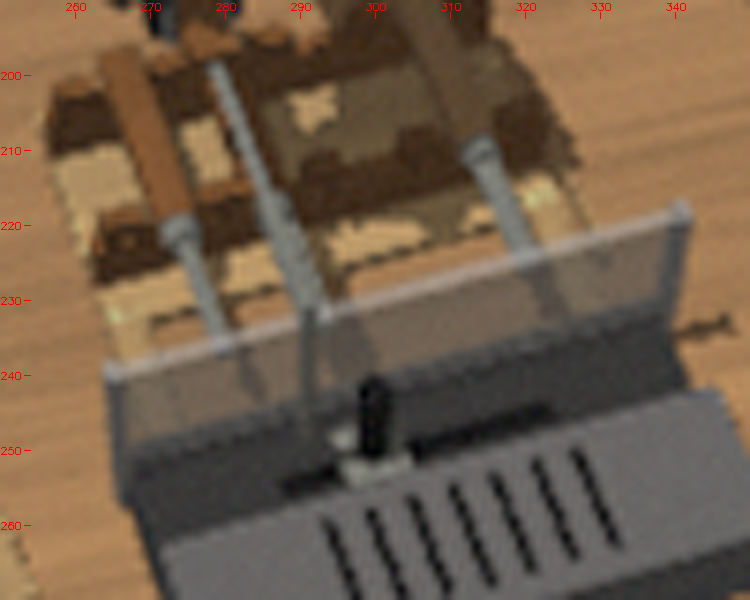

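Run:
```python
from h import *
S=(.4401,.0308,.0507)
f,t=pickle.load(open("g4.pkl","rb"));crop(f,275,215,315,255,"g5")
for z in(.0725,.2025):print(proj(f,st(S,(.205,-.062,z))))
print(proj(f,[st(S,(.205,-.026,.103)),st(S,(.205,-.026,.05)),st(S,(.174,-.062,.13)),st(S,(.166,-.062,.13))]))
```

```text
[[290.51600572 248.09800056]]
[[290.68045573 230.21072422]]
[[299.66206835 241.51306576]
 [299.37316215 248.42285457]
 [287.98233187 233.61618891]
 [287.31842007 231.86959836]]
```

View pics/g5.png

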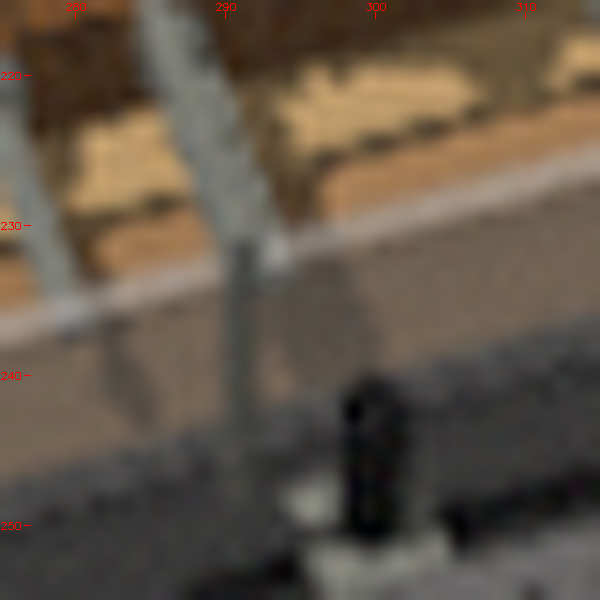

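>>> step_arm --xyz '[[0.04,0,0],[0.07,0,0],[0.1,0,0],[0.13,0,0],[0.16,0,0],[0.19,0,0],[0.22,0,0],[0.25,0,0],[0.28,0,0],[0.298,0,0],[0.298,0,0],[0.298,0,0]]' --rotation '[[0,0,0],[0,0,0],[0,0,0],[0,0,0],[0,0,0],[0,0,0],[0,0,0],[0,0,0],[0,0,0],[0,0,0],[0,0,0],[0,0,0]]'

```text
clock: 33.2
tcp_pos: [0.4588, 0.0598, 0.3597]
orientation: [-1.186, -1.246, 1.252]
contact_force: [0.3, -1.7, -1.9]
grip_width: 0.0224
```

Run:
```python
from h import *
S=(.4401,.0308,.0507)
f=frame("scene");t=frame("top");pickle.dump((f,t),open("g6.pkl","wb"));crop(f,260,180,350,270,"g6")
print(proj(f,[st(S,(.205,.04,.103)),st(S,(.205,.03,.103))]))
goto(st(S,(.0203,.032,.2045)),.0507+np.pi/2)
```

```text
[[316.19363611 236.81376523]
 [313.70277223 237.52182378]]
clock 33.3 G now [0.4587 0.0592 0.2047] w 0.0225 F [-0.2 -1.6 -1.1] xyz [ 0.0134  0.0006 -0.0005] rot [-0.0005  0.0015 -0.0025] rows>= 0.1
```

View pics/g6.png

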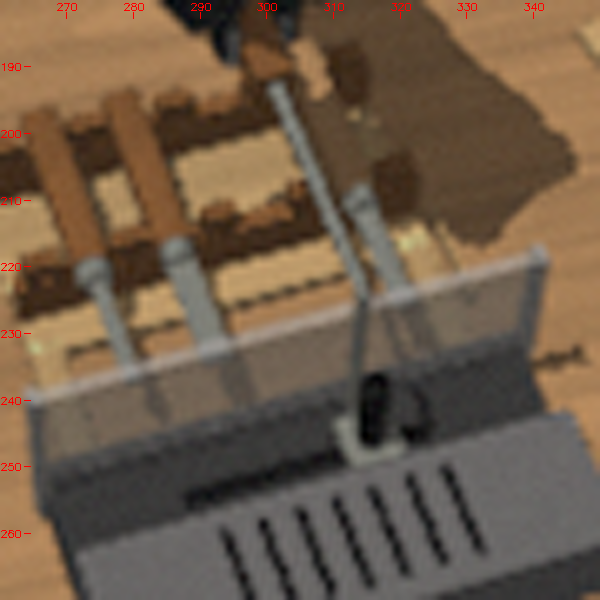

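>>> step_arm --xyz '[[0.008,0,0],[0.016,0,0],[0.02,0,0],[0.02,0,0]]' --rotation '[[0,0,0],[0,0,0],[0,0,0],[0,0,0]]'

```text
clock: 33.8
tcp_pos: [0.4586, 0.064, 0.3595]
orientation: [-1.189, -1.241, 1.251]
contact_force: [-0.1, -7.0, -0.0]
grip_width: 0.0228
```

>>> step_arm --xyz '[[-0.025,0,0],[-0.05,0,0],[-0.05,-0.08,0],[-0.05,-0.18,0],[-0.05,-0.28,0],[-0.05,-0.34,0],[-0.05,-0.34,0],[-0.05,-0.34,0]]' --rotation '[[0,0,0],[0,0,0],[0,0,0],[0,0,0],[0,0,0],[0,0,0],[0,0,0],[0,0,0]]'

```text
clock: 34.8
tcp_pos: [0.4591, 0.0497, 0.4606]
orientation: [-1.188, -1.241, 1.252]
contact_force: [0.7, 0.7, -1.5]
grip_width: 0.0229
```

Run:
```python
from h import *
S=(.4401,.0308,.0507)
f=frame("scene");t=frame("top");pickle.dump((f,t),open("g7.pkl","wb"));crop(f,250,140,350,270,"g7")
Rt=R.from_rotvec([-1.102,-1.367,1.368]).as_matrix()
G=np.array([.4761,.3655,.3076])+.155*Rt[:,1];print(G)
G[2]+=.154;goto(G,0,Rt=Rt)
P=np.array([.4622,.3622,.15]);
# measured tilt: where is rod bend/tip now
o=r.get_obs();R0=R.from_rotvec(o["orientation"]).as_matrix();tcp=o["tcp_pos"]
for loc in((.2,-.13),(.2,0),(.055,0)):
    w=tcp+R0@np.array([0,.155+.0025-loc[1],-(loc[0]-.0153)]);print(loc,w,proj(f,w))
```

```text
[0.47639728 0.36514765 0.15260069]
clock 34.9 G now [0.4586 0.0486 0.3055] w 0.0224 F [ 0.4  0.6 -1.9] xyz [ 1.0488 -0.0106 -0.1085] rot [-0.0038 -0.1063 -0.0021] rows>= 5.1
(0.2, -0.13) [0.6426217  0.05694642 0.17227765] [[310.79785228 228.57071994]]
(0.2, 0) [0.6430756  0.05776273 0.30227429] [[312.62932468 208.61707614]]
(0.055, 0) [0.49825425 0.05058815 0.302825  ] [[298.96702353 176.61525212]]
```

View pics/g7.png

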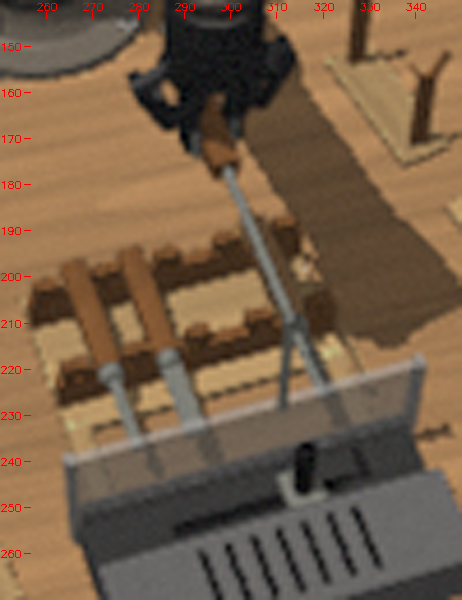

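>>> step_arm --xyz '[[0.12,0,-0.01],[0.28,0,-0.03],[0.45,0,-0.05],[0.6,0,-0.07],[0.75,0,-0.09],[0.9,0,-0.1],[0.98,0,-0.108],[0.98,0,-0.108],[0.98,0,-0.108]]' --rotation '[[-0.004,-0.03,-0.002],[-0.004,-0.06,-0.002],[-0.004,-0.1,-0.002],[-0.004,-0.106,-0.002],[-0.004,-0.106,-0.002],[-0.004,-0.106,-0.002],[-0.004,-0.106,-0.002],[-0.004,-0.106,-0.002],[-0.004,-0.106,-0.002]]'

```text
clock: 36.02
tcp_pos: [0.4771, 0.3441, 0.4576]
orientation: [-1.103, -1.365, 1.369]
contact_force: [0.4, -0.5, -2.0]
grip_width: 0.0228
```

Run:
```python
from h import *
Rt=R.from_rotvec([-1.102,-1.367,1.368]).as_matrix()
for z in(.2,.154):goto((.4764,.3651,z),0,Rt=Rt)
```

```text
clock 36.02 G now [0.4773 0.3436 0.3026] w 0.0228 F [ 0.4 -0.5 -2. ] xyz [ 0.0715  0.3419 -0.0117] rot [-0.0007 -0.0005 -0.0008] rows>= 1.7
clock 36.02 G now [0.4773 0.3436 0.3026] w 0.0228 F [ 0.4 -0.5 -2. ] xyz [ 0.0721  0.4952 -0.0117] rot [-0.0007 -0.0005 -0.0008] rows>= 2.4
```

>>> step_arm --xyz '[[0.03,0.03,-0.006],[0.072,0.1,-0.012],[0.072,0.2,-0.012],[0.072,0.3,-0.012],[0.072,0.38,-0.012],[0.072,0.38,-0.012],[0.072,0.38,-0.012]]' --rotation '[[0,0,0],[0,0,0],[0,0,0],[0,0,0],[0,0,0],[0,0,0],[0,0,0]]'

```text
clock: 36.9
tcp_pos: [0.4761, 0.3661, 0.3438]
orientation: [-1.102, -1.366, 1.369]
contact_force: [0.6, -0.0, -1.6]
grip_width: 0.0229
```

Run:
```python
from h import *
f=frame("scene");t=frame("top");crop(f,330,130,430,230,"h1")
Rt=R.from_rotvec([-1.102,-1.367,1.368]).as_matrix()
for z in(.16,.154):goto((.4764,.3651,z),0,Rt=Rt)
```

```text
clock 37.0 G now [0.4767 0.3658 0.1896] w 0.0228 F [ 0.8 -0.4 -2.2] xyz [-0.0018  0.0986  0.0013] rot [ 0.0003 -0.0005 -0.0001] rows>= 0.5
clock 37.0 G now [0.4767 0.3658 0.1896] w 0.0228 F [ 0.8 -0.4 -2.2] xyz [-0.0017  0.1186  0.0013] rot [ 0.0003 -0.0005 -0.0001] rows>= 0.6
```

View pics/h1.png

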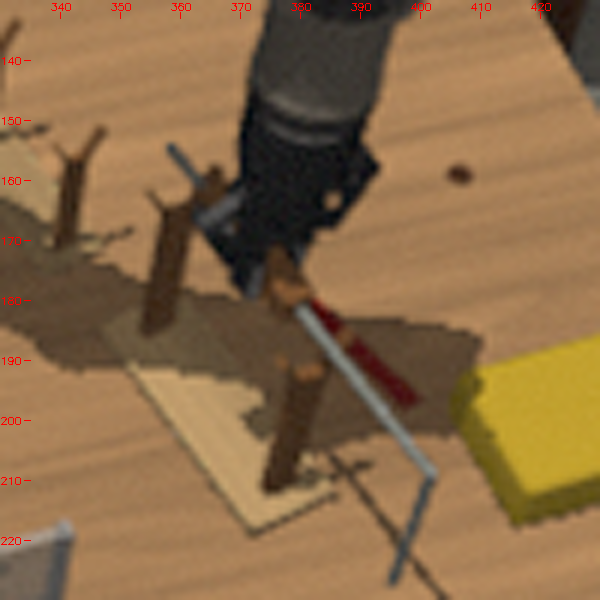

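>>> step_arm --xyz '[[-0.002,0.03,0.001],[-0.002,0.06,0.001],[-0.002,0.085,0.001],[-0.002,0.105,0.001],[-0.002,0.118,0.001],[-0.002,0.123,0.001],[-0.002,0.123,0.001],[-0.002,0.123,0.001]]' --rotation '[[0,0,0],[0,0,0],[0,0,0],[0,0,0],[0,0,0],[0,0,0],[0,0,0],[0,0,0]]'

```text
clock: 38.0
tcp_pos: [0.4763, 0.3655, 0.3078]
orientation: [-1.103, -1.367, 1.367]
contact_force: [-0.1, -0.1, -1.6]
grip_width: 0.0226
```

Run:
```python
from h import *
f=frame("scene");t=frame("top");crop(f,340,140,420,240,"h2")
Rt=R.from_rotvec([-1.102,-1.367,1.368]).as_matrix()
goto((.4764,.3651,.1526),0,Rt=Rt)
```

```text
clock 38.1 G now [0.4767 0.3651 0.1528] w 0.0225 F [ 0.5 -0.4 -2.2] xyz [0.0003 0.0006 0.0006] rot [ 0.0005 -0.0005 -0.    ] rows>= 0.0
```

View pics/h2.png

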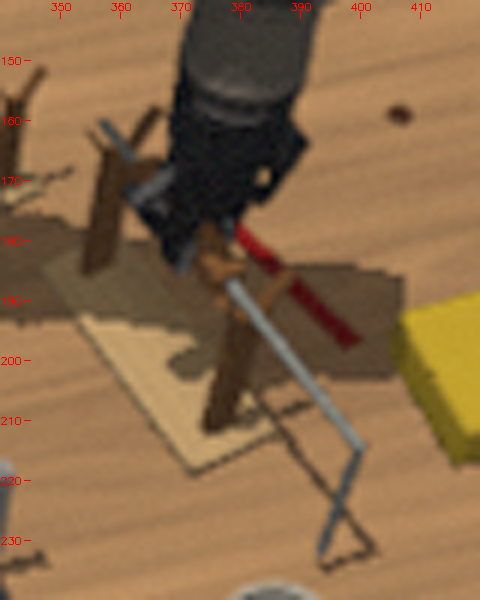

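>>> step_arm --xyz '[[0,0.003,0],[0,0.005,0],[0,0.005,0]]' --rotation '[[0,0,0],[0,0,0],[0,0,0]]'

```text
clock: 38.48
tcp_pos: [0.4762, 0.3656, 0.3075]
orientation: [-1.104, -1.367, 1.367]
contact_force: [-2.8, -2.5, 9.1]
grip_width: 0.0229
```

>>> step_arm --xyz '[[0,0,0],[0,0,0],[0,0,0],[0,0,0],[0,0,0],[0,0,0]]' --rotation '[[0,0,0],[0,0,0],[0,0,0],[0,0,0],[0,0,0],[0,0,0]]' --grip 0.3

```text
clock: 39.22
tcp_pos: [0.4762, 0.3656, 0.3074]
orientation: [-1.104, -1.367, 1.367]
contact_force: [0.0, 0.4, -0.5]
grip_width: 0.0598
```

>>> step_arm --xyz '[[0,-0.05,0],[0,-0.15,0],[0,-0.3,0],[0,-0.45,0],[-0.15,-0.45,0.15],[-0.35,-0.45,0.2],[-0.5,-0.45,0.2],[-0.5,-0.45,0.2]]' --rotation '[[0,0,0],[0,0,0],[0,0,0],[0,0,0],[0,0,0],[0,0,0],[0,0,0],[0,0,0]]'

```text
clock: 40.22
tcp_pos: [0.4502, 0.2029, 0.4435]
orientation: [-1.11, -1.362, 1.364]
contact_force: [-0.6, 0.4, 0.8]
grip_width: 0.0599
```

Run:
```python
from h import *
f=frame("scene");t=frame("top");pickle.dump((f,t),open("h3.pkl","wb"));crop(f,340,140,440,240,"h3");crop(f,170,160,360,300,"h4");crop(t,120,90,520,370,"h5");crop(t,140,155,200,265,"h6")
goto((.4764,.3651,.1526),1.79)
```

```text
clock 40.33 G now [0.4499 0.2064 0.2887] w 0.06 F [-0.8  0.8 -0.3] xyz [ 0.4979  0.453  -0.1993] rot [ 0.0026 -0.0028 -0.002 ] rows>= 3.4
```

View pics/h3.png

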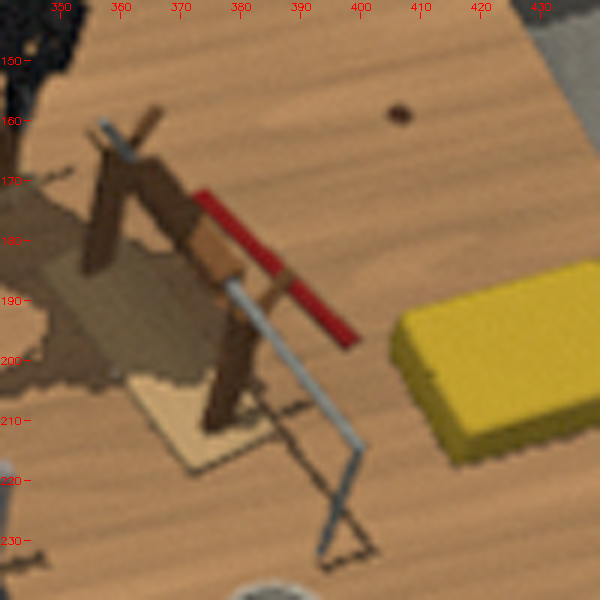

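View pics/h4.png

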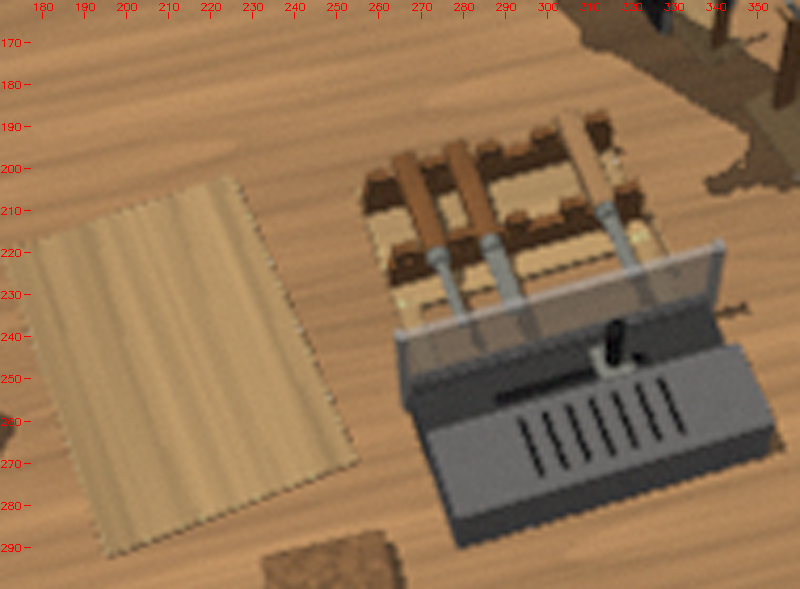

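View pics/h5.png

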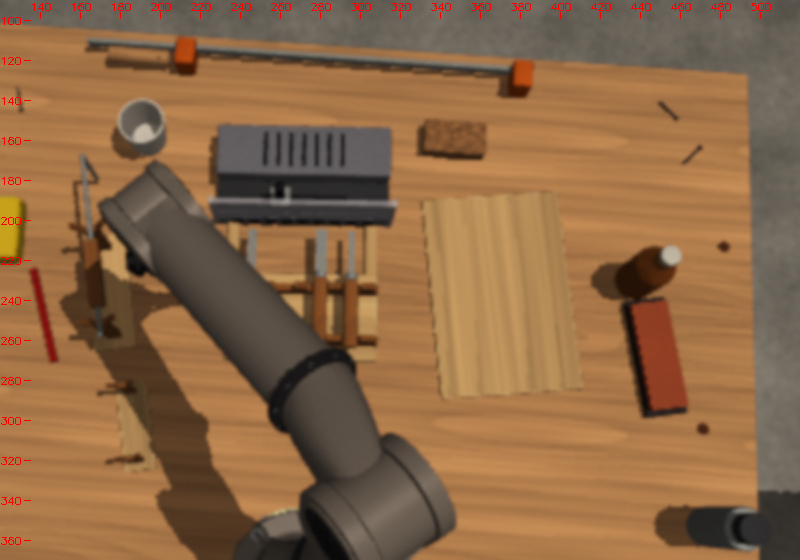

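View pics/h6.png

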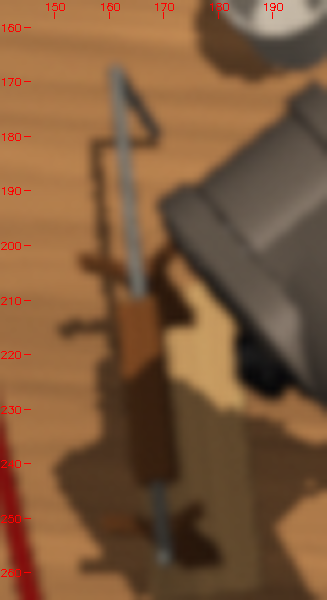

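Run:
```python
from h import *
print(r.hand_in()); print(r.get_obs()["clock"])
```

```text
the job is handed in; nothing more can be done
None
the job is handed in; nothing more can be done
```

I seated all three chisels, pushed the gate lever to its stop with the rod, put the rod back in its stand, and handed the job in at about 40 s. The hand-in reports no verdict.

- **Chisels:** only three were on the board. They lie in notch pairs 0, 1 and 3 with blades towards the guard. Along their length they are within a few mm of where they should be, and they had not moved by the last picture.
- **Gate lever:** I pushed it with the rod's leg over the guard until the resistance rose to 7 N at the stop. The picture put it at about 80 mm, and it was still there in the last picture. The fingers and arm stayed above the guard and never came near the lever.
- **Rod:** it is back in the larger stand, released. Its back end, bend and tip show at the same pixels as at the start, within reading error.
- **Other checks:** the bystanders in view look unmoved. The gripper was holding nothing and standing clear at hand-in.

Two readings disagreed slightly:
- The first triangulated chisel heights came out about 1 cm lower than the description implies, because I read the edges of the handles roughly. The grasps were still good.
- The third chisel was pressed into its notch with about 31 N on the wrist before I let it go. That is under the limits, and it still lies properly seated.

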